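# Index the rack reader over the next tube rack

## Task

The code reader on the swing arm has finished with the lilac-capped rack and is wanted over the orange-capped one, one hole to the side. Hook a fingertip through the red pull ring, lift the spring index pin out of the plate, swing the arm one hole to bring the reader over the orange rack, and let the pin drop fully home in that hole, then take the finger out. Only hook the ring, never pinch or force it, do not touch the reader, and leave the racks and everything else on the bench standing where they are.

Things in the scene. Friction and masses are not known exactly. Their poses are not given: they have to be found in the camera images.
- stand: fixed reader stand: white post with a level round aluminium index plate on top (220 mm across, 12 mm thick, top 198 mm above the table). The plate has 12 round holes, 30 degrees (0.5236 rad) apart, 85 mm from the post's axis. Origin: on the table, on the post's axis. The stand's grey deck, 8 mm thick, carries the racks.
- pivot (a point): the swing arm's vertical axis, on the top face of the index plate (198 mm above the table). Its -x axis points along the swing arm as it stands when joint swing_arm is 0 (a hole lies there); z up.
- swing_arm (a joint): angle of the swing arm, rad: about 0 at the start, grows anticlockwise seen from above; stops at -1.25 and 1.25. Aluminium bar 36 mm wide, from the pivot to 270 mm out, underside 202 mm and top 224 mm above the table; hub at the pivot 64 mm across, 235 mm high. Turns easily (0.6 N at the ring) with the pin out; with the pin home it has 0.01 rad of play and gives a little more if forced.
- index_pin (a joint): height of the spring index pin, m: 0 = home, its 10 mm thick round-ended tip 10 mm deep in a plate hole; clear of the plate at 0.010, stop at 0.020. The spring pushes it down (about 5 N at the bottom, 7 N at the top, weight included). Let go between holes, it rides on the plate at about 0.010 and drops in when it comes over a hole.
- pull_ring: upright red ring, rigid on top of the index pin, 85 mm from the pivot; rises and swings with pin and arm. Bar 6 mm thick, hole 48 mm across. Origin: centre of the hole, 274 mm above the table with the pin home. Its x axis is level, through the hole, along the arm towards the pivot; z up. Below it a 15 mm thick collar and a 23 mm thick sleeve stand on the arm, whose top is 50 mm below the origin.
- reader_head: ivory and teal code reader, 84 (along the arm) x 92 x 46 mm, hung under the outer end of the swing arm, 250 mm from the pivot; origin: centre of its window on the underside, 151 mm above the table; it rises to 202 mm, its mounting plate on top of the arm to 228 mm
- rack_orange: loose white tube rack, 120 (x) x 92 (y) x 60 mm, full of orange-capped blood tubes whose caps reach 93 mm above the rack's underside; origin: centre of the underside, z up. It stands one hole of the arm to the left or to the right of the reader's starting place, within 5 mm of exactly under the reader's place there
- rack_lilac: loose white tube rack, 120 (x) x 92 (y) x 60 mm, full of lilac-capped blood tubes whose caps reach 93 mm above the rack's underside; origin: centre of the underside, z up. It stands under the reader's starting place
- rack_green: loose white tube rack, 120 (x) x 92 (y) x 60 mm, full of green-capped blood tubes whose caps reach 93 mm above the rack's underside; origin: centre of the underside, z up. It stands one hole away on the side opposite to the orange one
- spray_bottle: closed white bottle with a blue cap, 66 mm across, 170 mm tall, standing; origin: centre of the underside
- tip_box: blue box of pipette tips with a clear lid, 87 x 127 x 66 mm; origin: centre of the underside
- beaker: open glass beaker, 70 mm across, 85 mm tall; origin: centre of the underside
- marker: white marker pen with a black cap, 132 mm long, 16 mm thick, lying; origin: under its middle
- timer: small white square timer, 62 x 62 x 18 mm; origin: centre of the underside

How it is judged (in metres and radians):
On the way:
1. the index pin has been lifted out of its plate hole while the arm still stands at the starting hole (value of joint index_pin above 0.009 m and value of joint swing_arm between -0.15 and 0.15 rad), for 0.05 s.
At the end, for the whole second after the job is handed in: The swing arm stands one hole from its start (0.49 to 0.557 rad either way), with the reader's centre within 20 mm (level) of the orange rack's centre, the index pin fully home (less than 2 mm up), the arm at rest, and the three racks within 12 mm of where they started ((value of joint swing_arm between 0.49 and 0.557 rad or value of joint swing_arm between -0.557 and -0.49 rad) and horizontal distance between reader_head and rack_orange below 0.02 m and value of joint index_pin below 0.002 m and velocity of joint swing_arm between -0.03 and 0.03 rad/s and distance of each of rack_orange, rack_lilac, rack_green from where it was at the start of the episode below 0.012 m); the robot touches nothing.
It fails at once if the reader is swung over the green rack, or the arm past the next hole (horizontal distance between reader_head and rack_green below 0.05 m or value of joint swing_arm above 0.8 rad or value of joint swing_arm below -0.8 rad).
It fails at once if the ring is pinched or wrenched (more than 35 N between fingers and ring) (contact force between the fingers and pull_ring above 35 N).
It fails at once if the reader head is touched (contact force between any of the fingers, the arm and reader_head above 2 N).
It fails at once if a rack is shifted, lifted or tipped (distance of any of rack_orange, rack_lilac, rack_green from where it was at the start of the episode above 0.012 m or angle between any of rack_orange, rack_lilac, rack_green's own z axis and vertical above 0.15 rad).
It fails at once if something else on the bench is shifted, lifted or knocked over (distance of any of spray_bottle, tip_box, beaker, marker, timer from where it was at the start of the episode above 0.02 m or angle between any of spray_bottle, tip_box, beaker, timer's own z axis and vertical above 0.3 rad).
It also fails if it takes over 45 s, if anything falls off the work surface, if the arm or the gripper's body presses on something with over 40 N, if the wrist force passes 120 N, or if a joint passes its speed limit or range.

## Robot

A 7-joint arm with a two-finger parallel gripper is mounted at the origin on the work surface. World frame = base frame: x ahead of the robot, y to its left, z up, the work surface at z = 0. Lengths are in mm, angles in rad, forces in N, time in s.
With the tool pointing down it reaches from about 425 to 975 mm from the base axis. Payload 16.7 kg.
Tool frame: the origin (TCP) lies between the finger pads; the fingertips stand r.tips_ahead ahead of it and the grasp point (between the pads) lies 5 mm behind it (r.tips_ahead is the distance from the TCP to the fingertips, in mm); z points along the fingers, y is the direction in which the jaws open and shut (so a half turn about z gives the same grasp; the last joint's range is limited). The gripper opens to 85 mm and grips with 20 to 120 N. Pads are 22 mm wide; open, the fingers measure 114 mm over their backs; the gripper's body (76 mm by 85 mm) begins 54 mm behind the grasp point. The pads swing forward as they close: fully open they stand 13 mm farther back than shut.
Start: joints at [-1.47, 0.426, 0.074, 1.606, -0.034, 1.111, -0.067], TCP at [166.873, 654.009, 216.702] pointing down, gripper open.
Joint ranges: [-2.85, 2.85], [-0.5, 2.14], [-1.23, 1.37], [0.21, 2.46], [-1.02, 4.16], [0.16, 2.05], [-2.73, 2.73]. Speed limits (rad/s): [1.89, 1.89, 2.39, 2.39, 3.01, 3.01, 3.01].

## Interface

Orientations are given as a unit quaternion [w, x, y, z].
In Python, from workcell import r gives the robot as it stands. The module is installed in compiled form; this text tells all that it offers.
- The arm moves only by the tool carry_out, never from a script. Its argument "motion" is a list of rows, each an object of numbers: "rx", "ry", "rz": the turn, a rotation vector about the world's x, y, z in degrees; "tx", "ty", "tz": the shift along the world's x, y, z in mm; "fingers": the opening, from -1 (shut) to 1 (fully open), so that 0 is half open. In form: [{"rx": .., "ry": .., "rz": .., "tx": .., "ty": .., "tz": .., "fingers": ..}, ...]. A call has 1 to 10 rows; each row shifts and turns the pose as measured when the row begins; what a row does not reach is not made up. A row lasts 1/8 s, in which the tool goes at most 62.5 mm and 10.7 degrees, less where a joint would pass 70% of its speed; a pose out of reach is approached as far as the arm can. A call with a gripper value outside its range is refused whole. The fingers move at their own pace and stop on an object; the grip force is fixed at half the most. Time passes only in rows, so rows that do not move let the fingers close. It gives the time, the measured TCP pose, the force and the opening at its end, in the units of the state.
- r.state(): the state, without advancing time (a new reading comes with each control period).
- r.camera(name): name is "scene" or "top"; returns the picture (420x560x3 uint8, red, green, blue); there is no depth.
- r.get_calibration(name): a dict with "fx", "fy", "cx", "cy" (pixels), "k1" (the pictures are not rectified: a ray, as slopes to the right and down, at radius r is drawn at 1 + k1 r^2 times it, then the intrinsics apply), "rvec" (rotation vector, rad) and "tvec" (3), from world to camera coordinates, as OpenCV has them. Camera axes: x right, y down, z forward; pixel columns grow to the right and rows downward; lengths in mm; the calibration is good to about 2 mm. A picture is of the moment at which its call begins. get_calibration takes no time and is no camera call.
- r.job_done(): hands the job in, once; it reports no verdict.
The state is a dict: "clock": time; "joint_positions": joint angles; "joint_vel": joint speeds; "joint_efforts": joint torques, N m; "tcp_pos": TCP position; "orientation": TCP orientation; "contact_force": force on the tool from outside, world axes, zero at the start; "ft_torque": the same for the moment, N m; "opening": finger opening in mm.
Only numpy, scipy, OpenCV 4.12 (cv2) and the standard library are available. Lean on these libraries where they do the work, as an engineer would, in place of code of your own. Each camera call takes 0.05 s, during which the arm holds its last target.

## Working session

There is one attempt and no reset: what is moved stays moved. The work goes in short steps, Python scripts to look and compute and a tool call to move; the robot and the scene stay as the last step left them, time stands still between calls to the robot, and variables do not carry over. Pictures are saved under pics/ and viewed, and the job is handed in when it is done.

Besides the shell and the picture viewer there is one more tool, called after "Emit:" by a JSON object that holds its "op" and its "data", one argument or row to a line. carry_out: Moves the arm, as the interface text tells. Its arguments: {"type":"object","properties":{"motion":{"type":"array","items":{"type":"object","properties":{"rx":{"type":"number"},"ry":{"type":"number"},"rz":{"type":"number"},"tx":{"type":"number"},"ty":{"type":"number"},"tz":{"type":"number"},"fingers":{"type":"number"}}}}},"required":["motion"]}

```bash
mkdir -p pics
python3 - <<'E'
from workcell import r
import cv2
for n in("scene","top"):
    cv2.imwrite(f"pics/{n}0.png",r.camera(n)[:,:,::-1]); print(n,r.get_calibration(n))
print(r.state(), r.tips_ahead)
E
```

```text
scene {'fx': 396.4216518077395, 'fy': 396.4216518077395, 'cx': 281.069535169905, 'cy': 213.14986081166046, 'k1': -0.04992911062418453, 'rvec': array([ 2.20410944,  0.52562071, -0.27385638]), 'tvec': array([-562.68100629,  -13.84716215, 1433.13135084])}
top {'fx': 408.18617405944525, 'fy': 408.18617405944525, 'cx': 277.04821854118984, 'cy': 213.4579831575566, 'k1': -0.0966642521617082, 'rvec': array([ 2.10395956, -2.14223205,  0.20006864]), 'tvec': array([   4.49441279,  622.4660915 , 1261.46030449])}
{'clock': 0.1, 'joint_positions': array([-1.47046608,  0.42665232,  0.07384603,  1.60650614, -0.03411339,
        1.1107933 , -0.06708743]), 'joint_vel': array([-0.00021935, -0.00081893, -0.00014697, -0.00031906,  0.00069514,
       -0.00049626, -0.00128014]), 'joint_efforts': array([ 9.51842463e-03, -9.51550555e+01,  3.77162933e+00, -4.64397454e+01,
        1.94759265e-02,  6.81583493e-03, -4.52612471e-05]), 'tcp_pos': array([166.8127598 , 653.68965795, 216.10811511]), 'orientation': array([-3.83530701e-05,  1.24599197e-01,  9.92207003e-01, -5.48782678e-04]), 'contact_force': array([ 0.7079829 ,  1.32926534, -0.0867871 ]), 'ft_torque': array([-0.01911442, -0.00658744, -0.03520687]), 'opening': 85.46330444045152} 14.0
```

View pics/scene0.png

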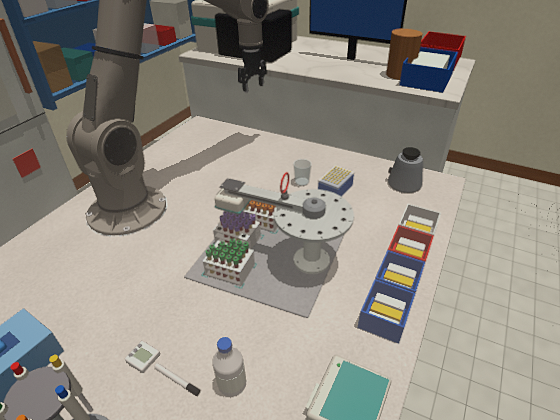

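View pics/top0.png

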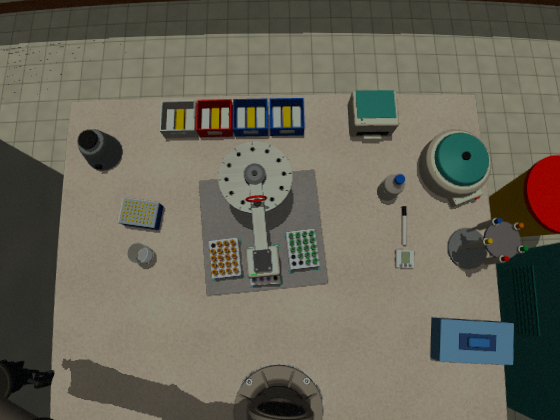

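Run:
```python
import cv2
a=cv2.imread("pics/top0.png")[130:290,190:340]; cv2.imwrite("pics/topz.png",cv2.resize(a,None,fx=3.7,fy=3.7,interpolation=cv2.INTER_CUBIC))
a=cv2.imread("pics/scene0.png")[150:300,180:370]; cv2.imwrite("pics/scenez.png",cv2.resize(a,None,fx=4,fy=4,interpolation=cv2.INTER_CUBIC))
```

```text
(no output)
```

View pics/topz.png

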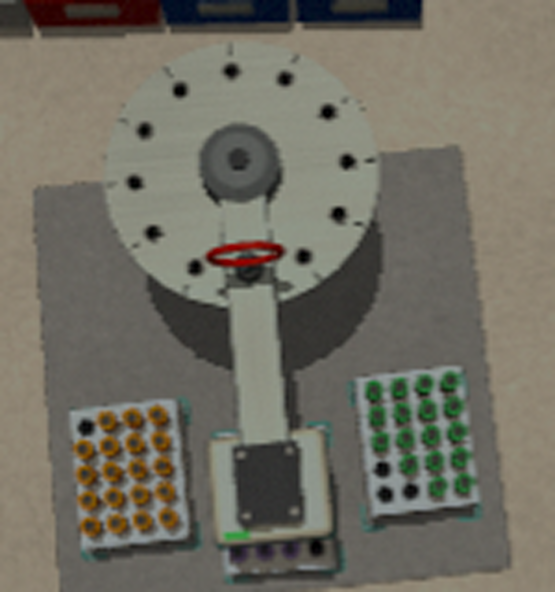

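View pics/scenez.png

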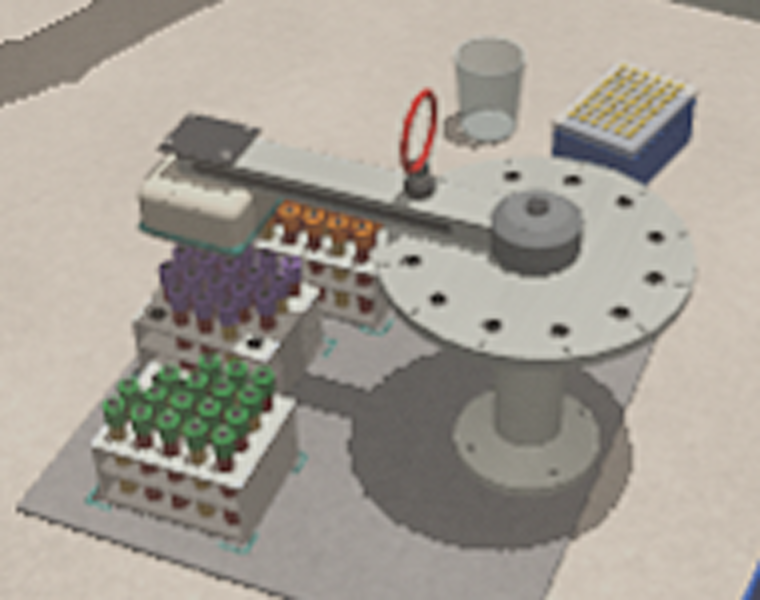

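```bash
cat > h.py <<'E'
import numpy as np, cv2
from workcell import r
from scipy.optimize import least_squares
def proj(n,P):
    c=r.get_calibration(n); P=np.atleast_2d(np.asarray(P,float))
    K=np.array([[c['fx'],0,c['cx']],[0,c['fy'],c['cy']],[0,0,1]])
    return cv2.projectPoints(P,c['rvec'],c['tvec'],K,np.array([c['k1'],0,0,0]))[0][:,0]
def redmask(img):
    i=img.astype(int); return ((i[:,:,0]>120)&(i[:,:,1]<70)&(i[:,:,2]<70))
def ringpts(px,py,a,lift=0):
    # arm angle a: world heading of arm direction (from pivot outward)
    c=np.array([px+85*np.cos(a),py+85*np.sin(a),274+lift]); t=np.linspace(0,2*np.pi,60,endpoint=False)
    s=np.array([-np.sin(a),np.cos(a),0])
    return c, c+27*(np.cos(t)[:,None]*s+np.sin(t)[:,None]*np.array([0,0,1]))
E
python3 - <<'E'
from h import *
import cv2
H=np.array([(231,71),(285,79),(328,112),(347,161),(338,214),(303,257),(195,267),(153,233),(134,183),(144,131),(180,90)])/3.7-0.4+[190,130]
cen={}
for n,(y0,y1,x0,x1) in dict(top=(185,215,235,275),scene=(165,205,270,300)).items():
    m=redmask(cv2.imread(f"pics/{n}0.png")[:,:,::-1])[y0:y1,x0:x1]
    ys,xs=np.nonzero(m); cen[n]=((xs.min()+xs.max())/2+x0,(ys.min()+ys.max())/2+y0); print(n,len(xs),xs.min()+x0,xs.max()+x0,ys.min()+y0,ys.max()+y0)
def holes(p):
    k=np.array([7-0,8,9,10,11,12-0,0,0,0,0,0])
    return None
def res(p,full=False):
    px,py,a=p
    hp=np.array([[px+85*np.cos(a+j*np.pi/6),py+85*np.sin(a+j*np.pi/6),198] for j in range(1,12)])
    q=proj("top",hp)
    d=np.linalg.norm(q[None]-H[:,None],axis=2); i=d.argmin(1)
    e=[(q[i]-H).ravel()]
    for n in cen:
        rp=proj(n,ringpts(px,py,a)[1]); b=(rp.min(0)+rp.max(0))/2
        e.append((b-cen[n]))
    return np.concatenate(e)
best=None
for px in(700,740,780,820):
  for a in(np.pi-.1,np.pi,np.pi+.1,np.pi+.2):
    s=least_squares(res,[px,70,a],loss='soft_l1')
    if best is None or s.cost<best.cost: best=s
print(best.x,best.cost,np.round(res(best.x),1)); print(np.degrees(best.x[2]),ringpts(*best.x)[0])
E
```

```text
top 37 247 262 195 201
scene 34 280 288 173 192
[708.91527644  57.59982726   3.22461946] 1.1769534150795937 [ 0.   0.  -0.   0.1 -0.2  0.1 -0.   0.2  0.   0.2 -0.1 -0.1 -0.   0.1
 -0.1  0.   0.  -0.1  0.1 -0.2 -0.1 -0.1  1.3  0.4  0.9 -0.1]
184.75708575334602 [624.20807985  50.55065385 274.        ]
```

Emit:
{"op": "carry_out", "data": {
  "motion": [
    {"tz": 60, "rz": 9.5, "fingers": -1},
    {"tz": 60, "rz": 9.5, "fingers": -1},
    {"tz": 60, "tx": 10, "ty": -10, "fingers": -1},
    {"tx": 35, "ty": -45, "tz": 20, "fingers": -1},
    {"tx": 35, "ty": -50, "fingers": -1},
    {"tx": 35, "ty": -50, "fingers": -1},
    {"tx": 35, "ty": -50, "fingers": -1},
    {"tx": 35, "ty": -50, "fingers": -1},
    {"tx": 35, "ty": -50, "fingers": -1},
    {"tx": 35, "ty": -50, "fingers": -1}
  ]
}}

```text
schema error: expected keys rx, ry, rz, tx, ty, tz, fingers
```

All keys are required.

Emit:
{"op": "carry_out", "data": {
  "motion": [
    {"rx": 0, "ry": 0, "rz": 9.5, "tx": 0, "ty": 0, "tz": 60, "fingers": -1},
    {"rx": 0, "ry": 0, "rz": 9.5, "tx": 0, "ty": 0, "tz": 60, "fingers": -1},
    {"rx": 0, "ry": 0, "rz": 0, "tx": 10, "ty": -10, "tz": 60, "fingers": -1},
    {"rx": 0, "ry": 0, "rz": 0, "tx": 35, "ty": -45, "tz": 20, "fingers": -1},
    {"rx": 0, "ry": 0, "rz": 0, "tx": 35, "ty": -50, "tz": 0, "fingers": -1},
    {"rx": 0, "ry": 0, "rz": 0, "tx": 35, "ty": -50, "tz": 0, "fingers": -1},
    {"rx": 0, "ry": 0, "rz": 0, "tx": 35, "ty": -50, "tz": 0, "fingers": -1},
    {"rx": 0, "ry": 0, "rz": 0, "tx": 35, "ty": -50, "tz": 0, "fingers": -1},
    {"rx": 0, "ry": 0, "rz": 0, "tx": 35, "ty": -50, "tz": 0, "fingers": -1},
    {"rx": 0, "ry": 0, "rz": 0, "tx": 35, "ty": -50, "tz": 0, "fingers": -1}
  ]
}}

```text
clock: 1.35
tcp_pos: [422.2, 289.0, 417.4]
orientation: [-0.0, -0.05, 0.999, -0.004]
contact_force: [0.5, 0.1, -0.1]
opening: -0.0
```

Emit:
{"op": "carry_out", "data": {
  "motion": [
    {"rx": 0.8, "ry": -10, "rz": 0, "tx": 0, "ty": -40, "tz": 0, "fingers": -1},
    {"rx": 0.8, "ry": -10, "rz": 0, "tx": 0, "ty": -40, "tz": 0, "fingers": -1},
    {"rx": 0.8, "ry": -10, "rz": 0, "tx": 0, "ty": -40, "tz": 0, "fingers": -1},
    {"rx": 0.8, "ry": -10, "rz": 0, "tx": 0, "ty": -40, "tz": 0, "fingers": -1},
    {"rx": 0.8, "ry": -10, "rz": 0, "tx": 0, "ty": -40, "tz": 0, "fingers": -1},
    {"rx": 0.8, "ry": -10, "rz": 0, "tx": 0, "ty": -40, "tz": 0, "fingers": -1}
  ]
}}

```text
clock: 2.1
tcp_pos: [437.6, 134.1, 413.8]
orientation: [0.349, -0.041, 0.936, 0.022]
contact_force: [-0.8, 0.7, 0.8]
opening: -0.5
```

Run:
```python
from h import *
from scipy.spatial.transform import Rotation as R
s=r.state(); q=s['orientation']; print(s['tcp_pos'],s['joint_positions'].round(3)); print(R.from_quat(q[[1,2,3,0]]).as_matrix().round(3))
for n in("scene","top"): cv2.imwrite(f"pics/{n}1.png",r.camera(n)[:,:,::-1])
```

```text
[437.57563349 134.13260505 413.83126113] [-0.476 -0.468 -0.171  2.239  0.392  0.773  0.807]
[[-0.753 -0.093  0.652]
 [-0.062  0.996  0.071]
 [-0.656  0.013 -0.755]]
```

View pics/scene1.png

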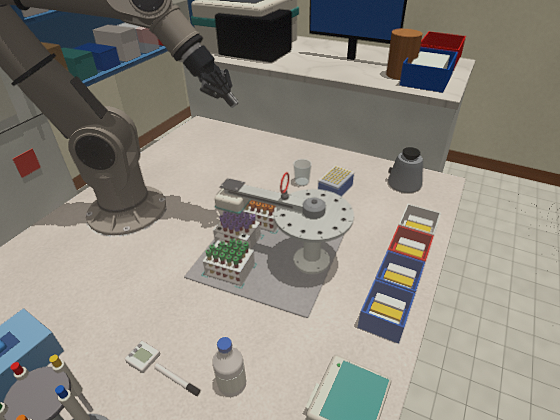

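View pics/top1.png

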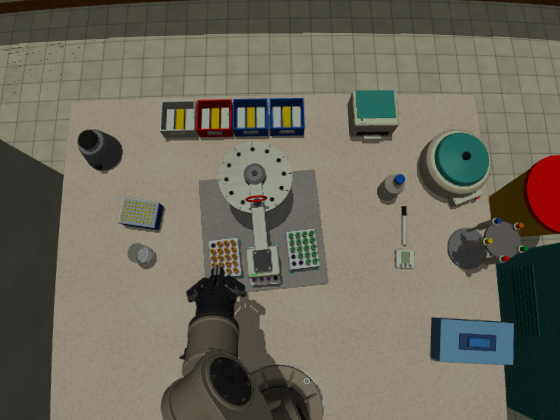

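Emit:
{"op": "carry_out", "data": {
  "motion": [
    {"rx": 0, "ry": 0, "rz": 0, "tx": 30, "ty": -30, "tz": 0, "fingers": -1},
    {"rx": 0, "ry": 0, "rz": 0, "tx": 30, "ty": -30, "tz": 0, "fingers": -1},
    {"rx": 0.8, "ry": -10, "rz": 0, "tx": 30, "ty": -25, "tz": 0, "fingers": -1},
    {"rx": 0.8, "ry": -10, "rz": 0, "tx": 10, "ty": -3, "tz": 0, "fingers": -1},
    {"rx": 0, "ry": 0, "rz": 0, "tx": 0, "ty": 0, "tz": 0, "fingers": -1}
  ]
}}

```text
clock: 2.82
tcp_pos: [541.1, 34.7, 417.8]
orientation: [0.478, -0.029, 0.878, 0.014]
contact_force: [0.6, -0.2, 0.7]
opening: -0.1
```

```bash
cat >> h.py <<'E'
from scipy.spatial.transform import Rotation as Rot
def st():
    s=r.state(); M=Rot.from_quat(s['orientation'][[1,2,3,0]]).as_matrix()
    print(s['clock'],s['tcp_pos'].round(1),s['joint_positions'].round(3),s['contact_force'].round(1)); print(M.round(3)); 
    d=M[:,2]; print("heading",np.degrees(np.arctan2(d[1],d[0])).round(2),"below horiz",np.degrees(-np.arcsin(d[2])).round(2)); return s,M
E
python3 - <<'E'
from h import *
s,M=st()
# rotvec world needed to heading 4.76, below-horizontal 30, y level
for t in(30,35,40):
    a=np.radians(4.76);e=np.radians(t)
    z=np.array([np.cos(a)*np.cos(e),np.sin(a)*np.cos(e),-np.sin(e)]);y=np.array([-np.sin(a),np.cos(a),0]);T=np.c_[np.cross(y,z),y,z]
    print(t,np.degrees(Rot.from_matrix(T@M.T).as_rotvec()).round(1))
E
```

```text
2.825 [541.1  34.7 417.8] [-0.292 -0.408 -0.027  2.359  0.788  0.295  0.658] [ 0.6 -0.2  0.7]
[[-0.542 -0.064  0.838]
 [-0.037  0.998  0.052]
 [-0.84  -0.003 -0.543]]
heading 3.54 below horiz 32.9
30 [ 0.4 -2.9  1.1]
35 [0.  2.1 1.1]
40 [-0.4  7.1  1.1]
```

Run:
```python
from h import *
print(r.tips_ahead)
s,M=st()
for n in("scene","top"):
    im=r.camera(n)[:,:,::-1]
    p=proj(n,s['tcp_pos'])[0].astype(int); print(n,p)
    c=im[max(p[1]-60,0):p[1]+60,max(p[0]-60,0):p[0]+60]; cv2.imwrite(f"pics/{n}2.png",cv2.resize(c,None,fx=4.5,fy=4.5,interpolation=cv2.INTER_CUBIC))
a=cv2.imread("pics/scene2.png");b=cv2.imread("pics/top2.png")
h=min(a.shape[0],b.shape[0]);cv2.imwrite("pics/c2.png",cv2.resize(np.hstack([a[:h],b[:h]]),(800,400)))
```

```text
14.0
2.825 [541.1  34.7 417.8] [-0.292 -0.408 -0.027  2.359  0.788  0.295  0.658] [ 0.6 -0.2  0.7]
[[-0.542 -0.064  0.838]
 [-0.037  0.998  0.052]
 [-0.84  -0.003 -0.543]]
heading 3.54 below horiz 32.9
scene [252 130]
top [259 219]
```

View pics/c2.png

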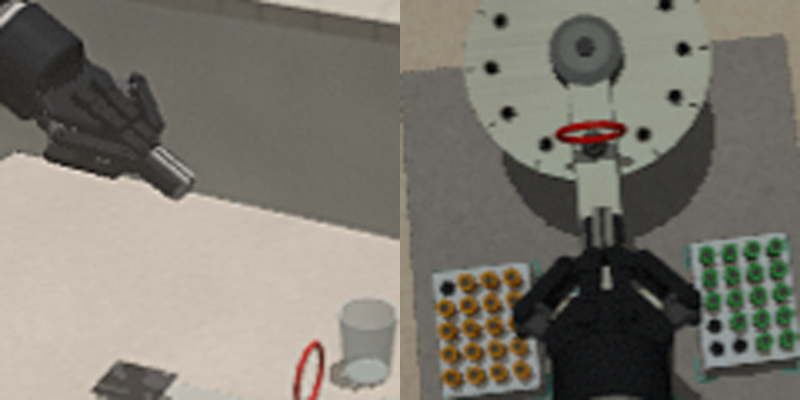

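Run:
```python
from h import *
P=[708.9,57.6,3.2246]
for n,(y0,y1,x0,x1) in dict(top=(188,208,240,270),scene=(165,205,272,298)).items():
    im=cv2.imread(f"pics/{n}0.png")[:,:,::-1].astype(float)[y0:y1,x0:x1]
    w=np.clip(im[:,:,0]-np.maximum(im[:,:,1],im[:,:,2])-25,0,None)
    Y,X=np.mgrid[y0:y1,x0:x1]
    ex=np.nonzero(w>15); print(n,"bbox",ex[1].min()+x0,ex[1].max()+x0,ex[0].min()+y0,ex[0].max()+y0,"cen",(w*X).sum()/w.sum(),(w*Y).sum()/w.sum())
    q=proj(n,ringpts(*P)[1]); print(q.min(0),q.max(0),q.mean(0))
c=proj("top",[P[0],P[1],235]); print("hub",c)
```

```text
top bbox 246 265 195 201 cen 255.47542160028704 198.11481880157876
[245.9338883  195.94085034] [265.740706   200.78484951] [255.843931   198.38945357]
scene bbox 280 288 172 192 cen 284.1432766939375 182.28990979651772
[281.0959046  172.60536949] [288.64450788 192.28239191] [284.90360495 182.46150501]
hub [[253.8710222  172.54685003]]
```

Emit:
{"op": "carry_out", "data": {
  "motion": [
    {"rx": 0.2, "ry": 0, "rz": 1.2, "tx": 8, "ty": -8, "tz": -30, "fingers": 0},
    {"rx": 0, "ry": 0, "rz": 0, "tx": 8, "ty": -8, "tz": -30, "fingers": 0},
    {"rx": 0, "ry": 0, "rz": 0, "tx": 8, "ty": 0, "tz": -25, "fingers": 0},
    {"rx": 0, "ry": 0, "rz": 0, "tx": 5, "ty": 0, "tz": -15, "fingers": 0},
    {"rx": 0, "ry": 0, "rz": 0, "tx": 0, "ty": 0, "tz": 0, "fingers": 0}
  ]
}}

```text
clock: 3.55
tcp_pos: [568.3, 21.6, 349.2]
orientation: [0.479, -0.035, 0.877, 0.016]
contact_force: [-0.2, -0.1, 0.0]
opening: 42.5
```

```bash
cat >> h.py <<'E'
def look(tag,c,k=55):
    o=[]
    for n in("scene","top"):
        im=r.camera(n)[:,:,::-1]; p=proj(n,c)[0].astype(int)
        o.append(cv2.resize(im[p[1]-k:p[1]+k,p[0]-k:p[0]+k],(400,400),interpolation=cv2.INTER_CUBIC))
    cv2.imwrite(f"pics/{tag}.png",np.hstack(o))
E
python3 - <<'E'
from h import *
s,M=st(); print(s['opening']); look("p3",[600,40,274])
# finger (+y) axis point at ring plane
C=np.array([624.2,50.6,274]);h=np.array([np.cos(.0831),np.sin(.0831),0])
f=s['tcp_pos']+M[:,1]*(s['opening']/2+7.25); t=((C-f)@h)/(M[:,2]@h); print("axis dist",t,"offset at plane",f+t*M[:,2]-C)
E
```

```text
3.55 [568.3  21.6 349.2] [-0.394 -0.279  0.129  2.44   1.67   0.185 -0.172] [-0.2 -0.1  0. ]
[[-0.538 -0.077  0.839]
 [-0.045  0.997  0.062]
 [-0.842 -0.004 -0.54 ]]
heading 4.23 below horiz 32.69
42.53348704387779
axis dist 68.78662433390674 offset at plane [-0.30573729  3.67067622 37.89301976]
```

View pics/p3.png

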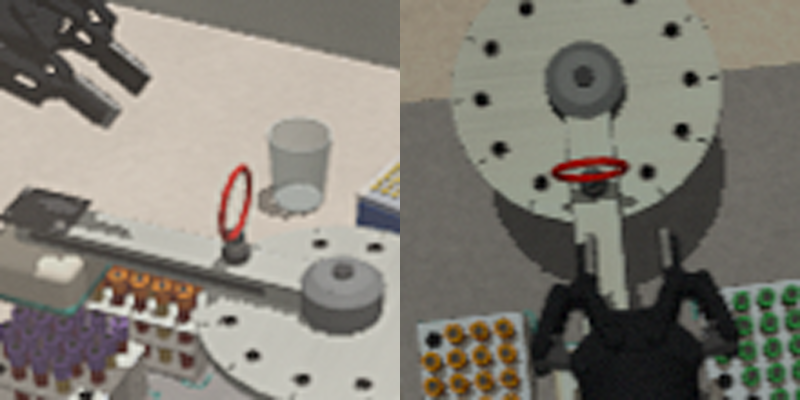

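Emit:
{"op": "carry_out", "data": {
  "motion": [
    {"rx": 0, "ry": 3, "rz": 0.5, "tx": 8, "ty": -1, "tz": -12, "fingers": 0},
    {"rx": 0, "ry": 3, "rz": 0, "tx": 8, "ty": -1, "tz": -12, "fingers": 0},
    {"rx": 0, "ry": 0, "rz": 0, "tx": 5, "ty": -1, "tz": -8, "fingers": 0},
    {"rx": 0, "ry": 0, "rz": 0, "tx": 0, "ty": 0, "tz": 0, "fingers": 0}
  ]
}}

```text
clock: 4.15
tcp_pos: [588.4, 18.6, 324.7]
orientation: [0.439, -0.035, 0.898, 0.021]
contact_force: [-0.3, 0.4, 0.3]
opening: 42.8
```

```bash
cat >> h.py <<'E'
def off(s,M,C,a):
    C=np.array(C);h=np.array([np.cos(a),np.sin(a),0])
    f=s['tcp_pos']+M[:,1]*(s['opening']/2+7.25); t=((C-f)@h)/(M[:,2]@h); print("axis dist tcp->plane",t.round(1),"offset at plane",(f+t*M[:,2]-C).round(1))
E
python3 - <<'E'
from h import *
s,M=st(); off(s,M,[624.2,50.6,274],.0831)
E
```

```text
4.15 [588.4  18.6 324.7] [-0.548 -0.218  0.312  2.386  1.265  0.172  0.258] [-0.3  0.4  0.3]
[[-0.612 -0.081  0.786]
 [-0.045  0.997  0.068]
 [-0.789  0.006 -0.614]]
heading 4.95 below horiz 37.89
axis dist tcp->plane 48.5 offset at plane [ 0.  -0.2 21.1]
```

Emit:
{"op": "carry_out", "data": {
  "motion": [
    {"rx": 0, "ry": 1, "rz": 0, "tx": 2, "ty": 0, "tz": -9, "fingers": 0},
    {"rx": 0, "ry": 1, "rz": 0, "tx": 2, "ty": 0, "tz": -9, "fingers": 0},
    {"rx": 0, "ry": 0, "rz": 0, "tx": 0, "ty": 0, "tz": -3, "fingers": 0}
  ]
}}

```text
clock: 4.53
tcp_pos: [592.9, 19.0, 306.7]
orientation: [0.424, -0.035, 0.905, 0.022]
contact_force: [-0.8, -0.1, 0.2]
opening: 42.6
```

Run:
```python
from h import *
s,M=st(); off(s,M,[624.2,50.6,274],.0831); look("p4",[600,40,274],45)
```

```text
4.525 [592.9  19.  306.7] [-0.643 -0.19   0.413  2.383  1.251  0.17   0.275] [-0.8 -0.1  0.2]
[[-0.638 -0.081  0.766]
 [-0.044  0.997  0.069]
 [-0.769  0.011 -0.639]]
heading 5.17 below horiz 39.75
axis dist tcp->plane 43.9 offset at plane [ 0.  -0.1  4.9]
```

View pics/p4.png

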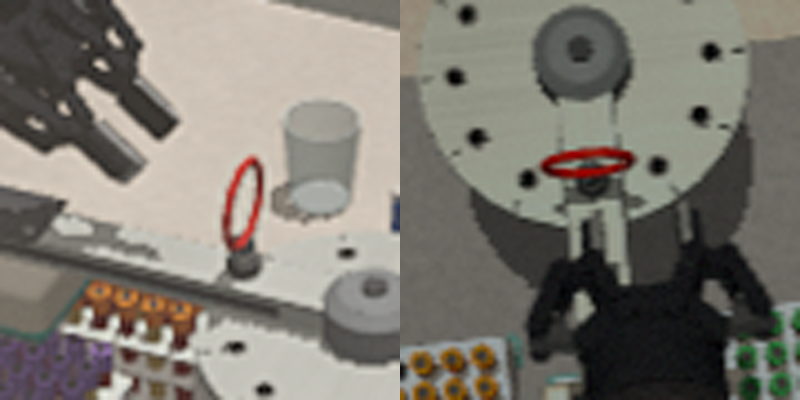

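Emit:
{"op": "carry_out", "data": {
  "motion": [
    {"rx": 0, "ry": 0, "rz": 0, "tx": 0, "ty": 0, "tz": -7, "fingers": 0},
    {"rx": 0, "ry": 0, "rz": 0, "tx": 7, "ty": 0.6, "tz": -6, "fingers": 0},
    {"rx": 0, "ry": 0, "rz": 0, "tx": 7, "ty": 0.6, "tz": -6, "fingers": 0}
  ]
}}

```text
clock: 5.0
tcp_pos: [607.2, 19.4, 290.1]
orientation: [0.426, -0.034, 0.904, 0.022]
contact_force: [0.2, -0.2, -0.8]
opening: 42.6
```

Run:
```python
from h import *
s,M=st(); off(s,M,[624.2,50.6,274],.0831); look("p5",[610,45,274],35)
```

```text
5.0 [607.2  19.4 290.1] [-0.854 -0.161  0.632  2.39   1.598  0.167 -0.058] [ 0.2 -0.2 -0.8]
[[-0.635 -0.08   0.768]
 [-0.042  0.997  0.069]
 [-0.771  0.012 -0.637]]
heading 5.15 below horiz 39.55
axis dist tcp->plane 25.2 offset at plane [ 0.1 -1.   0.4]
```

View pics/p5.png

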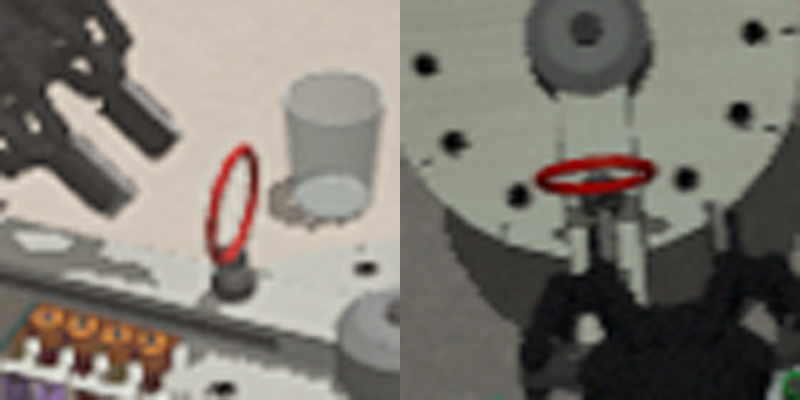

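Run:
```python
from h import *
s,M=st()
k=35
o=[]
for n in("scene","top"):
    im=r.camera(n)[:,:,::-1].copy(); p=proj(n,[610,45,274])[0].astype(int); z=400/70
    c=cv2.resize(im[p[1]-k:p[1]+k,p[0]-k:p[0]+k],(400,400),interpolation=cv2.INTER_CUBIC)
    for sg,col in((1,(0,255,0)),(-1,(255,0,0))):
        for t in(14,5,-10):
            q=proj(n,s['tcp_pos']+sg*M[:,1]*(s['opening']/2+7.25)+t*M[:,2])[0]; q=((q-p+k+.5)*z).astype(int); cv2.circle(c,tuple(int(v) for v in q),3,col,-1)
    q=((proj(n,[624.2,50.6,274])[0]-p+k+.5)*z).astype(int); cv2.circle(c,tuple(int(v) for v in q),3,(0,255,255),-1)
    o.append(c)
cv2.imwrite("pics/p6.png",np.hstack(o))
```

```text
5.1 [607.2  20.  289.7] [-0.855 -0.16   0.632  2.39   1.597  0.167 -0.057] [-0.6  0.7 -0.2]
[[-0.636 -0.081  0.767]
 [-0.043  0.997  0.07 ]
 [-0.771  0.012 -0.637]]
heading 5.18 below horiz 39.59
```

View pics/p6.png

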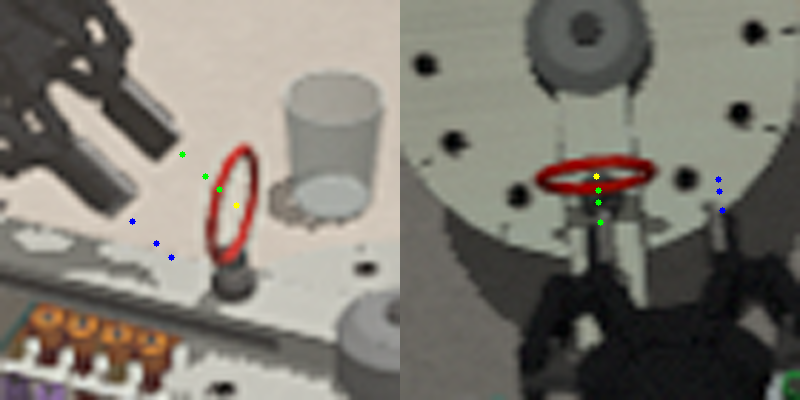

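Emit:
{"op": "carry_out", "data": {
  "motion": [
    {"rx": 0, "ry": 0, "rz": 0, "tx": 7, "ty": 0.6, "tz": -6, "fingers": 0},
    {"rx": 0, "ry": 0, "rz": 0, "tx": 7, "ty": 0.6, "tz": -5, "fingers": 0}
  ]
}}

```text
clock: 5.45
tcp_pos: [620.9, 20.2, 279.9]
orientation: [0.426, -0.033, 0.904, 0.023]
contact_force: [0.1, 0.4, -0.3]
opening: 42.5
```

```bash
cat >> h.py <<'E'
def ov(tag,ctr,C,k=35,ts=(14,0,-14)):
    s,M=st(); o=[]
    for n in("scene","top"):
        im=r.camera(n)[:,:,::-1].copy(); p=proj(n,ctr)[0].astype(int); z=400/(2*k)
        c=cv2.resize(im[p[1]-k:p[1]+k,p[0]-k:p[0]+k],(400,400),interpolation=cv2.INTER_CUBIC)
        for t in ts:
            q=proj(n,s['tcp_pos']+M[:,1]*(s['opening']/2+7.25)+t*M[:,2])[0]; q=((q-p+k+.5)*z).astype(int); cv2.circle(c,tuple(int(v) for v in q),2,(0,255,0),-1)
        q=((proj(n,C)[0]-p+k+.5)*z).astype(int); cv2.circle(c,tuple(int(v) for v in q),2,(0,255,255),-1)
        o.append(c)
    cv2.imwrite(f"pics/{tag}.png",np.hstack(o))
    return s,M
E
python3 - <<'E'
from h import *
s,M=ov("p7",[610,45,274],[624.2,50.6,274]); off(s,M,[624.2,50.6,274],.0831)
E
```

```text
5.45 [620.9  20.2 279.9] [-1.054 -0.14   0.846  2.386  1.806  0.165 -0.252] [ 0.1  0.4 -0.3]
[[-0.635 -0.079  0.768]
 [-0.04   0.997  0.069]
 [-0.771  0.013 -0.636]]
heading 5.16 below horiz 39.51
axis dist tcp->plane 7.4 offset at plane [ 0.1 -1.5  1.6]
```

View pics/p7.png

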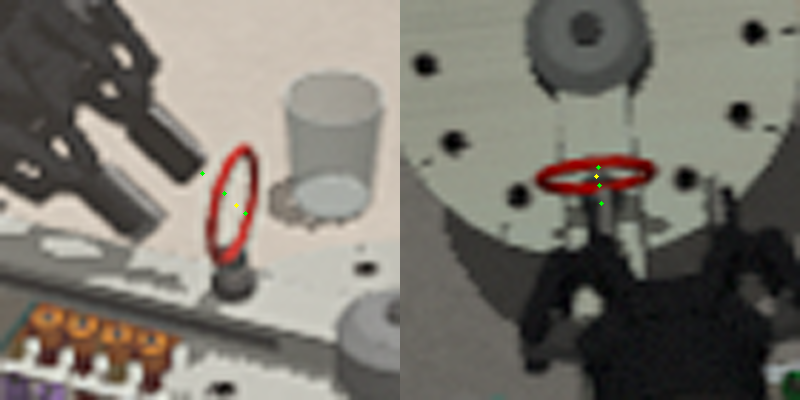

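Emit:
{"op": "carry_out", "data": {
  "motion": [
    {"rx": 0, "ry": 4, "rz": 0, "tx": 3, "ty": 2, "tz": -1, "fingers": 0}
  ]
}}

```text
clock: 5.68
tcp_pos: [622.1, 18.7, 279.1]
orientation: [0.414, -0.032, 0.91, 0.019]
contact_force: [-0.2, -0.7, -0.5]
opening: 42.7
```

Run:
```python
from h import *
s,M=ov("p8",[610,45,274],[624.2,50.6,274]); off(s,M,[624.2,50.6,274],.0831)
```

```text
5.675 [622.1  18.7 279.1] [-1.069 -0.138  0.86   2.366  1.536  0.168  0.016] [-0.2 -0.7 -0.5]
[[-0.656 -0.074  0.751]
 [-0.042  0.997  0.061]
 [-0.754  0.009 -0.657]]
heading 4.65 below horiz 41.07
axis dist tcp->plane 6.0 offset at plane [ 0.3 -3.   1.4]
```

View pics/p8.png

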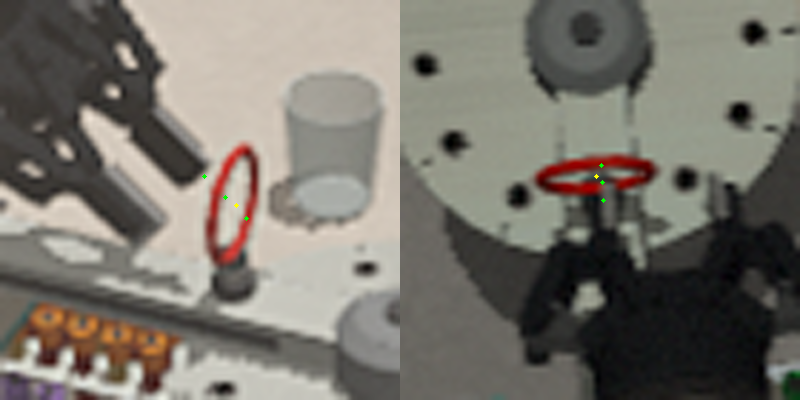

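Emit:
{"op": "carry_out", "data": {
  "motion": [
    {"rx": 0, "ry": 3, "rz": 0, "tx": 0, "ty": 2, "tz": 0, "fingers": 0},
    {"rx": 0, "ry": 0, "rz": 0, "tx": 0, "ty": 0, "tz": 0, "fingers": 0}
  ]
}}

```text
clock: 6.02
tcp_pos: [623.0, 17.1, 280.3]
orientation: [0.403, -0.029, 0.915, 0.017]
contact_force: [-0.1, 0.3, -0.6]
opening: 42.5
```

Run:
```python
from h import *
s,M=st(); off(s,M,[624.2,50.6,274],.0831)
```

```text
6.025 [623.   17.1 280.3] [-1.067 -0.137  0.859  2.345  1.288  0.18   0.259] [-0.1  0.3 -0.6]
[[-0.674 -0.067  0.736]
 [-0.039  0.998  0.055]
 [-0.738  0.008 -0.675]]
heading 4.27 below horiz 42.46
axis dist tcp->plane 4.8 offset at plane [ 0.4 -4.8  3.3]
```

Emit:
{"op": "carry_out", "data": {
  "motion": [
    {"rx": 0, "ry": 3, "rz": 0, "tx": 0, "ty": 3, "tz": -1, "fingers": 0},
    {"rx": 0, "ry": 0, "rz": 0.5, "tx": 0, "ty": 3, "tz": -1, "fingers": 0},
    {"rx": 0, "ry": 0, "rz": 0, "tx": 0, "ty": 0, "tz": 0, "fingers": 0}
  ]
}}

```text
clock: 6.4
tcp_pos: [623.4, 20.0, 278.9]
orientation: [0.387, -0.032, 0.921, 0.017]
contact_force: [0.5, 0.3, 0.2]
opening: 42.7
```

Run:
```python
from h import *
s,M=ov("p9",[610,45,274],[624.2,50.6,274]); off(s,M,[624.2,50.6,274],.0831)
```

```text
6.4 [623.4  20.  278.9] [-1.12  -0.141  0.905  2.323  1.048  0.206  0.504] [0.5 0.3 0.2]
[[-0.698 -0.072  0.712]
 [-0.046  0.997  0.056]
 [-0.714  0.006 -0.7  ]]
heading 4.47 below horiz 44.4
axis dist tcp->plane 4.3 offset at plane [ 0.2 -1.9  2.1]
```

View pics/p9.png

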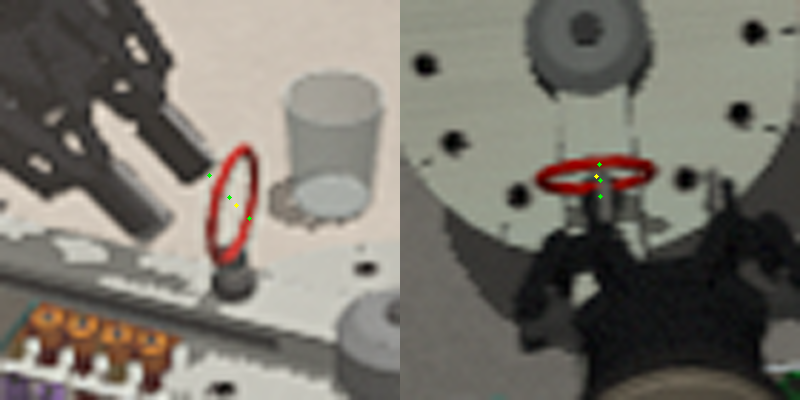

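Emit:
{"op": "carry_out", "data": {
  "motion": [
    {"rx": 0, "ry": 0, "rz": 0, "tx": 6.5, "ty": 1.5, "tz": -7.5, "fingers": 0},
    {"rx": 0, "ry": 0, "rz": 0, "tx": 6.5, "ty": 0.5, "tz": -6.5, "fingers": 0},
    {"rx": 0, "ry": 0, "rz": 0, "tx": 0, "ty": 0, "tz": 0, "fingers": 0}
  ]
}}

```text
clock: 6.88
tcp_pos: [635.3, 21.3, 265.6]
orientation: [0.388, -0.032, 0.921, 0.016]
contact_force: [-0.3, 0.9, 0.1]
opening: 42.7
```

Run:
```python
from h import *
s,M=ov("p10",[610,45,274],[624.2,50.6,274]); off(s,M,[624.2,50.6,274],.0831)
```

```text
6.875 [635.3  21.3 265.6] [-1.342 -0.112  1.153  2.322  1.184  0.165  0.377] [-0.3  0.9  0.1]
[[-0.697 -0.071  0.713]
 [-0.046  0.997  0.055]
 [-0.715  0.006 -0.699]]
heading 4.4 below horiz 44.34
axis dist tcp->plane -12.6 offset at plane [ 0.1 -1.5  0.6]
```

View pics/p10.png

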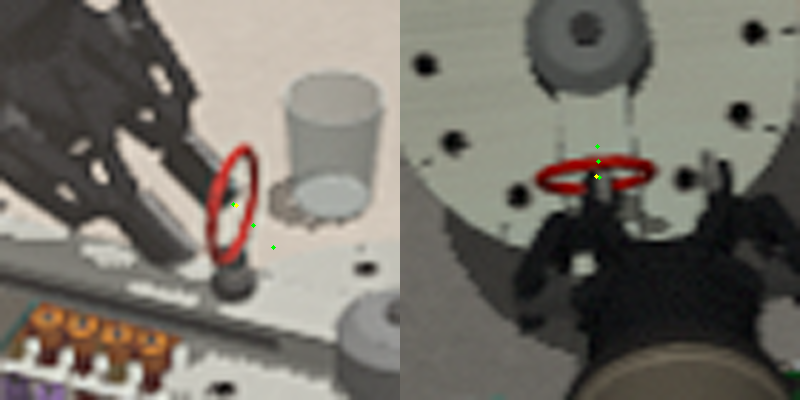

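```bash
cat > fk.py <<'E'
import numpy as np
from scipy.spatial.transform import Rotation as R
from scipy.optimize import least_squares
D=[([-1.47046608,0.42665232,0.07384603,1.60650614,-0.03411339,1.1107933,-0.06708743],[166.81,653.69,216.11],[[-.969,.247,0],[0.247,.969,0],[0,0,-1]]),
([-0.476,-0.468,-0.171,2.239,0.392,0.773,0.807],[437.6,134.1,413.8],[[-0.753,-0.093,0.652],[-0.062,0.996,0.071],[-0.656,0.013,-0.755]]),
([-0.292,-0.408,-0.027,2.359,0.788,0.295,0.658],[541.1,34.7,417.8],[[-0.542,-0.064,0.838],[-0.037,0.998,0.052],[-0.84,-0.003,-0.543]]),
([-0.394,-0.279,0.129,2.44,1.67,0.185,-0.172],[568.3,21.6,349.2],[[-0.538,-0.077,0.839],[-0.045,0.997,0.062],[-0.842,-0.004,-0.54]]),
([-0.548,-0.218,0.312,2.386,1.265,0.172,0.258],[588.4,18.6,324.7],[[-0.612,-0.081,0.786],[-0.045,0.997,0.068],[-0.789,0.006,-0.614]]),
([-0.854,-0.161,0.632,2.39,1.598,0.167,-0.058],[607.2,19.4,290.1],[[-0.635,-0.08,0.768],[-0.042,0.997,0.069],[-0.771,0.012,-0.637]]),
([-1.054,-0.14,0.846,2.386,1.806,0.165,-0.252],[620.9,20.2,279.9],[[-0.635,-0.079,0.768],[-0.04,0.997,0.069],[-0.771,0.013,-0.636]]),
([-1.12,-0.141,0.905,2.323,1.048,0.206,0.504],[623.4,20.0,278.9],[[-0.698,-0.072,0.712],[-0.046,0.997,0.056],[-0.714,0.006,-0.7]]),
([-1.342,-0.112,1.153,2.322,1.184,0.165,0.377],[635.3,21.3,265.6],[[-0.697,-0.071,0.713],[-0.046,0.997,0.055],[-0.715,0.006,-0.699]])]
def fk(q,p,sg):
    o=p[:7]; T=np.eye(3); pos=np.zeros(3); off=p[7:].reshape(8,3)
    pos=off[0].copy()
    for i in range(7):
        T=T@R.from_euler('z' if i%2==0 else 'y',sg[i]*q[i]+o[i]).as_matrix(); pos=pos+T@off[i+1]
    return pos,T
E
python3 - <<'E'
from fk import *
import itertools
best=[]
for sg in itertools.product([1,-1],repeat=4):
    s=[sg[0],1,sg[1],1,sg[2],1,sg[3]]
    for o1 in(0,1.5,3,-1.5):
     for o7 in (0,1.57,3.14,-1.57):
      x0=np.array([o1,0,0,0,0,0,o7])
      f=lambda x:np.concatenate([(fk(d[0],np.r_[x,np.zeros(24)],s)[1]-np.array(d[2])).ravel() for d in D])
      r=least_squares(f,x0,max_nfev=40); best.append((r.cost,s,r.x))
best.sort(key=lambda b:b[0])
for b in best[:4]: print(b[0],b[1],b[2].round(3))
E
```

```text
6.112955083081569e-06 [-1, 1, -1, 1, 1, 1, -1] [-0.000e+00 -0.000e+00 -1.000e-03  3.142e+00 -0.000e+00 -3.142e+00
  1.569e+00]
6.112955083081601e-06 [-1, 1, -1, 1, -1, 1, -1] [-0.000e+00 -0.000e+00 -1.000e-03  0.000e+00  0.000e+00 -1.000e-03
  1.569e+00]
6.112955083081656e-06 [-1, 1, 1, 1, 1, 1, -1] [-0.000e+00 -3.142e+00  1.000e-03  0.000e+00 -0.000e+00  3.141e+00
  1.569e+00]
6.11295508308169e-06 [-1, 1, 1, 1, 1, 1, -1] [-0.000e+00 -3.142e+00  1.000e-03  0.000e+00 -0.000e+00  3.141e+00
  1.569e+00]
```

```bash
cat >> fk.py <<'E'
SG=[-1,1,-1,1,-1,1,-1]; O=[0,0,0,0,0,0,np.pi/2]
def mk(x): # z1,x1?,  params: dbs, xs, dse, xe, dew(with x), xw, dwt
    off=np.zeros((8,3)); off[1]=[x[1],0,x[0]]; off[3]=[x[3],0,x[2]]; off[4]=[x[4],0,0]; off[5]=[x[6],0,x[5]]; off[7]=[0,0,x[7]]
    return np.r_[O,off.ravel()]
def lin():
    # linear LSQ in lengths
    A=[];b=[]
    for d in D:
        c=[]
        for k in range(8):
            e=np.zeros(8);e[k]=1;c.append(fk(d[0],mk(e),SG)[0])
        A.append(np.array(c).T);b.append(d[1])
    A=np.vstack(A);b=np.concatenate(b);x=np.linalg.lstsq(A,b,rcond=1e-4)[0];return x,(A@x-b)
E
python3 -c "
from fk import *
x,e=lin();print(x.round(1));print(e.round(1))"
```

```text
[ 392.   -40.2  681.3 -102.3   61.3  631.7   23.1  477.9]
[-61.5  13.6   3.8  -6.2  17.5 -29.2   9.   26.   -7.1   3.   17.8   9.5
  -6.   14.6   0.7  -4.3  -0.1   8.5   1.4  -7.4  13.7  -7.   -9.4  -2.1
   1.3 -18.7   2.1]
```

```bash
cat > fk2.py <<'E'
from fk import *
def basis():
    idx=[(i,k) for i in range(1,8) for k in range(3)]
    A=[];b=[]
    for d in D:
        c=[]
        for i,k in idx:
            off=np.zeros((8,3));off[i,k]=1;c.append(fk(d[0],np.r_[O,off.ravel()],SG)[0])
        A.append(np.array(c).T);b.append(d[1])
    return idx,np.vstack(A),np.concatenate(b)
if __name__=="__main__":
    idx,A,b=basis();U,S,V=np.linalg.svd(A,full_matrices=False);print(S.round(4))
    for rc in(1e-2,3e-3,1e-3):
        x=np.linalg.lstsq(A,b,rcond=rc)[0];print(rc,np.abs(A@x-b).max());print(x.reshape(7,3).round(1))
E
python3 fk2.py
```

```text
[7.8074 7.5933 7.5347 1.9808 1.8611 1.3963 1.3153 1.028  0.8708 0.7043
 0.4015 0.2539 0.0775 0.0614 0.0369 0.     0.     0.     0.     0.
 0.    ]
0.01 12.688023681207596
[[ 125.1   -9.    86.7]
 [ -87.7   -9.   181.5]
 [ 144.1  -38.6  181.5]
 [-201.7  -38.6  120.8]
 [  53.4   -0.7  120.8]
 [ -84.2   -0.7  103.5]
 [  24.2  -25.   103.5]]
0.003 0.31961179535244355
[[-1.500e+00 -1.360e+01  2.798e+02]
 [ 2.000e+00 -1.360e+01  2.796e+02]
 [-5.400e+00 -1.680e+01  2.796e+02]
 [-3.000e-01 -1.680e+01  2.500e+02]
 [ 2.000e-01 -1.000e-01  2.500e+02]
 [ 4.000e-01 -1.000e-01  1.764e+02]
 [-3.500e+00 -2.500e+00  1.764e+02]]
0.001 0.31961179535244355
[[-1.500e+00 -1.360e+01  2.798e+02]
 [ 2.000e+00 -1.360e+01  2.796e+02]
 [-5.400e+00 -1.680e+01  2.796e+02]
 [-3.000e-01 -1.680e+01  2.500e+02]
 [ 2.000e-01 -1.000e-01  2.500e+02]
 [ 4.000e-01 -1.000e-01  1.764e+02]
 [-3.500e+00 -2.500e+00  1.764e+02]]
```

```bash
cat > ik.py <<'E'
from fk2 import *
idx,A,b=basis();x=np.linalg.lstsq(A,b,rcond=3e-3)[0]
P=np.r_[O,np.zeros(3),x]
lo=np.array([-2.85,-.5,-1.23,.21,-1.02,.16,-2.73]);hi=np.array([2.85,2.14,1.37,2.46,4.16,2.05,2.73])
def F(q): return fk(q,P,SG)
def pose(C,tilt,head,lat,L,roll=0):
    a=np.radians(head);e=np.radians(tilt)
    z=np.array([np.cos(a)*np.cos(e),np.sin(a)*np.cos(e),-np.sin(e)]);y=np.array([-np.sin(a),np.cos(a),0])
    T=np.c_[np.cross(y,z),y,z]@R.from_euler('z',roll,degrees=True).as_matrix()
    return np.array(C)+L*z-lat*T[:,1],T
def solve(p,T,q0,m=.02,w=.02):
    f=lambda q:(lambda a:np.concatenate([(a[0]-p)/10,R.from_matrix(a[1]@T.T).as_rotvec()*20,w*(q-q0)]))(F(q))
    s=least_squares(f,np.clip(q0,lo+m+1e-3,hi-m-1e-3),bounds=(lo+m,hi-m),max_nfev=60)
    a=F(s.x);return s.x,np.linalg.norm(a[0]-p),np.degrees(np.linalg.norm(R.from_matrix(a[1]@T.T).as_rotvec()))
E
cat > t1.py <<'E'
from ik import *
q0=np.array(D[-1][0])
rng=np.random.default_rng(0)
for lat in(28.6,-28.6):
  for head in(4.8,-10,-25,20):
    for tilt in(35,40,45):
        C=[624.2,50.6,274]; best=None
        p,T=pose(C,tilt,head,lat,33)
        for s in [q0,np.array(D[2][0]),np.array([-.3,-.3,0,2.2,0,.3,0]),np.array([0.3,-.3,-.5,2.2,-.5,.3,1]),np.array([.5,-.2,-.8,2.2,3,.4,-2]),np.array([0,.5,0,2.,3.1,.9,2.5])]:
            q,e,r_=solve(p,T,s)
            c=e+3*r_
            if best is None or c<best[0]: best=(c,e,r_,q)
        print(lat,head,tilt,"err",round(best[1],1),round(best[2],1),best[3].round(2))
E
python3 t1.py
```

```text
28.6 4.8 35 err 0.0 0.0 [ 0.32  0.1  -0.51  2.35  2.71  0.28 -1.17]
28.6 4.8 40 err 0.0 0.0 [ 0.63  0.13 -0.84  2.28  2.17  0.18 -0.61]
28.6 4.8 45 err 0.0 0.0 [ 0.76  0.15 -0.98  2.22  1.31  0.18  0.26]
28.6 -10 35 err 0.0 0.0 [ 0.29  0.13 -0.68  2.33  1.92  0.54 -0.68]
28.6 -10 40 err 0.0 0.0 [-0.28  0.07 -0.06  2.31  1.67  0.39 -0.46]
28.6 -10 45 err 0.0 0.0 [-1.42  0.07  1.18  2.3   1.24  0.25 -0.  ]
28.6 -25 35 err 0.0 0.0 [ 0.26  0.21 -0.84  2.26  1.6   0.88 -0.62]
28.6 -25 40 err 0.0 0.0 [-0.43  0.11 -0.05  2.26  1.39  0.67 -0.47]
28.6 -25 45 err 0.0 0.0 [-1.5   0.2   1.2   2.25  1.01  0.41 -0.09]
28.6 20 35 err 0.0 0.0 [ 0.83  0.21 -0.88  2.28  3.86  0.24 -1.96]
28.6 20 40 err 1.6 1.5 [ 0.67  0.16 -0.72  2.26  4.14  0.18 -2.29]
28.6 20 45 err 1.0 0.9 [ 0.64  0.15 -0.7   2.17 -0.87  0.18  2.71]
-28.6 4.8 35 err 0.0 0.0 [ 0.22  0.11 -0.57  2.34  2.33  0.35 -0.9 ]
-28.6 4.8 40 err 0.0 0.0 [ 0.29  0.1  -0.63  2.29  1.95  0.25 -0.51]
-28.6 4.8 45 err 0.0 0.0 [-0.14  0.07 -0.18  2.25  1.3   0.18  0.12]
-28.6 -10 35 err 0.0 0.0 [-0.34  0.13 -0.16  2.31  1.8   0.57 -0.68]
-28.6 -10 40 err 0.0 0.0 [-0.38  0.11 -0.09  2.27  1.56  0.48 -0.43]
-28.6 -10 45 err 0.0 0.0 [-1.47  0.17  1.16  2.26  1.08  0.25  0.04]
-28.6 -25 35 err 0.0 0.0 [-0.52  0.2  -0.08  2.22  1.49  0.79 -0.63]
-28.6 -25 40 err 0.0 0.0 [-0.52  0.18 -0.04  2.18  1.34  0.73 -0.46]
-28.6 -25 45 err 0.0 0.0 [-1.43  0.29  1.08  2.17  0.87  0.43 -0.04]
-28.6 20 35 err 0.0 0.0 [ 0.61  0.14 -0.78  2.33  3.53  0.25 -1.77]
-28.6 20 40 err 0.0 0.0 [-0.09  0.07 -0.06  2.31  4.14  0.18 -2.42]
-28.6 20 45 err 3.5 0.4 [-1.74 -0.48  1.35  2.31  1.35  0.38  0.54]
```

Emit:
{"op": "carry_out", "data": {
  "motion": [
    {"rx": 0, "ry": 0, "rz": 0, "tx": -8, "ty": -1, "tz": 8, "fingers": 0},
    {"rx": 0, "ry": 0, "rz": 0, "tx": -12, "ty": -1, "tz": 12, "fingers": 0},
    {"rx": 0, "ry": 0, "rz": 0, "tx": -15, "ty": 0, "tz": 20, "fingers": 0},
    {"rx": 0, "ry": 0, "rz": -8, "tx": -10, "ty": 5, "tz": 25, "fingers": 0},
    {"rx": 0, "ry": 0, "rz": -9, "tx": 0, "ty": 5, "tz": 30, "fingers": 0}
  ]
}}

```text
clock: 7.6
tcp_pos: [586.2, 23.7, 366.3]
orientation: [0.388, 0.111, 0.914, -0.043]
contact_force: [0.3, -1.2, 0.7]
opening: 42.6
```

Run:
```python
from h import *
s,M=st()
from ik import *
p,T=F(s['joint_positions']); print(p-s['tcp_pos'],np.abs(T-M).max())
```

```text
7.6 [586.2  23.7 366.3] [-1.164 -0.306  0.605  2.236  1.067  0.81   0.158] [ 0.3 -1.2  0.7]
[[-0.675  0.238  0.699]
 [ 0.17   0.971 -0.166]
 [-0.718  0.007 -0.696]]
heading -13.35 below horiz 44.09
[-1.13321253 -1.05860166  0.94387327] 3.608224830031759e-16
```

```bash
cat > t2.py <<'E'
from ik import *
q=np.array([-1.164,-0.306,0.605,2.236,1.067,0.81,0.158])
pv=np.array([708.9,57.6,0])
for tilt,head in((44,-13),(40,-13),(38,-16),(40,-20)):
  qq=q; print(tilt,head)
  for L,dz,sw in((-30,25,0),(-10,5,0),(5,0,0),(20,0,0),(33,0,0),(33,10,0),(33,22,0),(33,22,-15),(33,22,-30),(33,8,-30),(33,0,-30),(10,0,-30),(-10,0,-30)):
    a=3.2246+np.radians(sw); C=pv+[85*np.cos(a),85*np.sin(a),274+dz]
    p,T=pose(C,tilt,head,28.6,L)
    for f in np.linspace(.25,1,4):
        if f==.25: p0,T0=F(qq); rv=R.from_matrix(T@T0.T).as_rotvec()
        qq,e,r_=solve(p0+f*(p-p0),R.from_rotvec(f*rv).as_matrix()@T0,qq,m=.0,w=.01)
    print(L,dz,sw,p.round(1),round(e,1),round(r_,1),qq.round(2))
E
python3 t2.py
```

```text
44 -13
-30 25 0 [596.7  27.5 319.8] 0.0 0.0 [-1.16 -0.2   0.66  2.29  1.15  0.67  0.06]
-10 5 0 [610.8  24.3 285.9] 0.0 0.0 [-1.13 -0.1   0.71  2.31  1.22  0.54 -0.04]
5 0 0 [621.3  21.9 270.5] 0.0 0.0 [-1.12 -0.04  0.74  2.31  1.27  0.46 -0.09]
20 0 0 [631.8  19.4 260.1] 0.0 0.0 [-1.1   0.01  0.76  2.3   1.3   0.41 -0.13]
33 0 0 [640.9  17.3 251.1] 0.0 0.0 [-1.08  0.06  0.77  2.3   1.33  0.36 -0.17]
33 10 0 [640.9  17.3 261.1] 0.0 0.0 [-1.09  0.03  0.77  2.29  1.28  0.38 -0.1 ]
33 22 0 [640.9  17.3 273.1] 0.0 0.0 [-1.09  0.    0.76  2.27  1.23  0.41 -0.04]
33 22 -15 [642.   39.5 273.1] 0.0 0.0 [-1.12  0.02  0.74  2.26  1.21  0.44 -0.06]
33 22 -30 [648.7  60.6 273.1] 0.0 0.0 [-1.13  0.05  0.73  2.24  1.19  0.45 -0.07]
33 8 -30 [648.7  60.6 259.1] 0.0 0.0 [-1.13  0.08  0.74  2.25  1.24  0.41 -0.14]
33 0 -30 [648.7  60.6 251.1] 0.0 0.0 [-1.13  0.1   0.74  2.26  1.27  0.39 -0.18]
10 0 -30 [632.6  64.4 267.1] 0.0 0.0 [-1.15  0.03  0.72  2.27  1.23  0.48 -0.13]
-10 0 -30 [618.6  67.6 280.9] 0.0 0.0 [-1.18 -0.03  0.69  2.28  1.2   0.55 -0.1 ]
40 -13
-30 25 0 [595.4  27.9 318.3] 0.0 0.0 [-1
[... 2411 characters left out ...]
0.0 0.0 [-1.06  0.09  0.68  2.31  1.46  0.5  -0.45]
33 10 0 [638.2  15.  262.8] 0.0 0.0 [-1.07  0.07  0.67  2.3   1.42  0.52 -0.4 ]
33 22 0 [638.2  15.  274.8] 0.0 0.0 [-1.08  0.04  0.67  2.29  1.38  0.54 -0.34]
33 22 -15 [639.2  37.2 274.8] 0.0 0.0 [-1.1   0.06  0.65  2.27  1.35  0.57 -0.35]
33 22 -30 [646.   58.3 274.8] 0.0 0.0 [-1.11  0.09  0.64  2.25  1.31  0.58 -0.35]
33 8 -30 [646.   58.3 260.8] 0.0 0.0 [-1.11  0.12  0.64  2.26  1.36  0.55 -0.41]
33 0 -30 [646.   58.3 252.8] 0.0 0.0 [-1.11  0.14  0.64  2.27  1.38  0.54 -0.45]
10 0 -30 [629.4  64.4 267.6] 0.0 0.0 [-1.14  0.08  0.62  2.28  1.33  0.61 -0.39]
-10 0 -30 [615.   69.6 280.4] 0.0 0.0 [-1.16  0.02  0.6   2.29  1.29  0.67 -0.36]
```

Emit:
{"op": "carry_out", "data": {
  "motion": [
    {"rx": -1.4, "ry": -5.8, "rz": -0.5, "tx": 5, "ty": 0, "tz": -25, "fingers": 0},
    {"rx": 0, "ry": 0, "rz": 0, "tx": 5, "ty": 0, "tz": -25, "fingers": 0},
    {"rx": 0, "ry": 0, "rz": 0, "tx": 6, "ty": 0, "tz": -20, "fingers": 0},
    {"rx": 0, "ry": 0, "rz": 0, "tx": 4, "ty": 0, "tz": -8, "fingers": 0},
    {"rx": 0, "ry": 0, "rz": 0, "tx": 0, "ty": 0, "tz": 0, "fingers": 0}
  ]
}}

```text
clock: 8.22
tcp_pos: [606.6, 23.3, 292.9]
orientation: [0.434, 0.116, 0.892, -0.05]
contact_force: [0.1, -0.8, 0.6]
opening: 42.5
```

Run:
```python
from h import *
s,M=ov("p11",[610,45,274],[624.2,50.6,274]); off(s,M,[624.2,50.6,274],.0831)
```

```text
8.225 [606.6  23.3 292.9] [-1.101 -0.111  0.627  2.372  1.47   0.596 -0.335] [ 0.1 -0.8  0.6]
[[-0.596  0.25   0.763]
 [ 0.163  0.968 -0.191]
 [-0.786  0.011 -0.618]]
heading -14.03 below horiz 38.15
axis dist tcp->plane 14.0 offset at plane [ 0.2 -2.4 10.6]
```

View pics/p11.png

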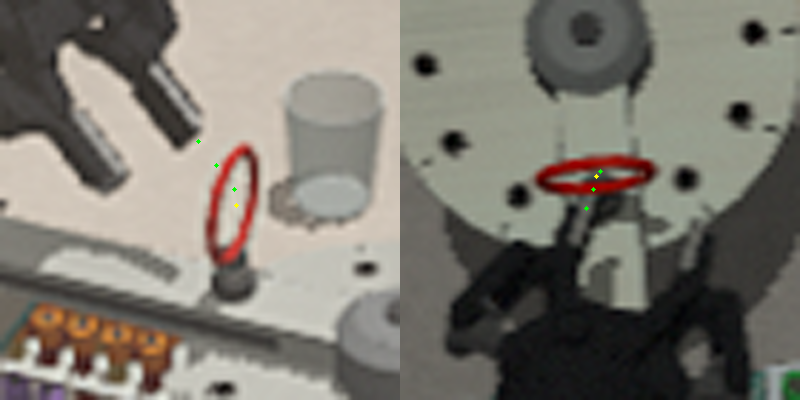

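Emit:
{"op": "carry_out", "data": {
  "motion": [
    {"rx": 0, "ry": 0, "rz": 0, "tx": 0, "ty": 0.5, "tz": -9.5, "fingers": 0},
    {"rx": 0, "ry": 0, "rz": 0, "tx": 8, "ty": -1.5, "tz": -7, "fingers": 0},
    {"rx": 0, "ry": 0, "rz": 0, "tx": 8, "ty": -1.5, "tz": -6.5, "fingers": 0},
    {"rx": 0, "ry": 0, "rz": 0, "tx": 0, "ty": 0, "tz": 0, "fingers": 0}
  ]
}}

```text
clock: 8.82
tcp_pos: [623.3, 21.4, 272.9]
orientation: [0.436, 0.117, 0.891, -0.048]
contact_force: [0.0, -0.1, -0.2]
opening: 42.7
```

Run:
```python
from h import *
s,M=ov("p12",[610,45,274],[624.2,50.6,274]); off(s,M,[624.2,50.6,274],.0831)
```

```text
8.825 [623.3  21.4 272.9] [-1.084 -0.025  0.671  2.37   1.588  0.51  -0.468] [ 0.  -0.1 -0.2]
[[-0.593  0.25   0.766]
 [ 0.167  0.968 -0.187]
 [-0.788  0.017 -0.616]]
heading -13.73 below horiz 37.99
axis dist tcp->plane -8.1 offset at plane [ 0.  -0.   4.4]
```

View pics/p12.png

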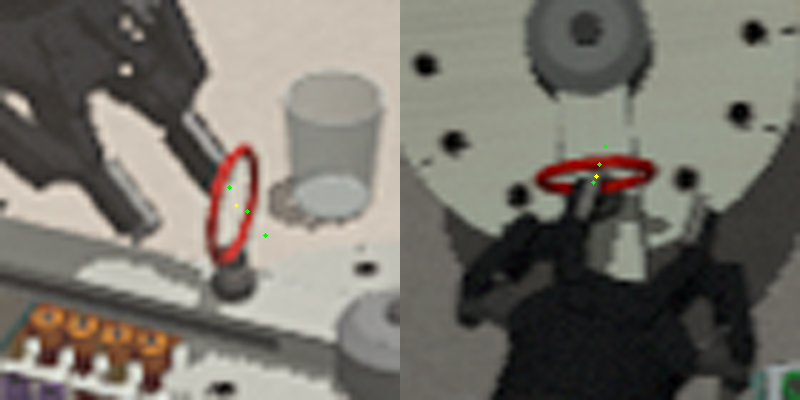

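Emit:
{"op": "carry_out", "data": {
  "motion": [
    {"rx": 0, "ry": 0, "rz": 0, "tx": 0, "ty": 0, "tz": -4, "fingers": 0},
    {"rx": 0, "ry": 0, "rz": 0, "tx": 6, "ty": -1.5, "tz": -5, "fingers": 0},
    {"rx": 0, "ry": 0, "rz": 0, "tx": 6, "ty": -1.5, "tz": -5, "fingers": 0},
    {"rx": 0, "ry": 0, "rz": 0, "tx": 0, "ty": 0, "tz": 0, "fingers": 0}
  ]
}}

```text
clock: 9.43
tcp_pos: [634.7, 19.4, 259.5]
orientation: [0.436, 0.117, 0.891, -0.046]
contact_force: [0.2, -0.4, -0.8]
opening: 42.7
```

Run:
```python
from h import *
s,M=ov("p13",[610,45,274],[624.2,50.6,274]); off(s,M,[624.2,50.6,274],.0831)
```

```text
9.425 [634.7  19.4 259.5] [-1.064  0.036  0.693  2.366  1.686  0.453 -0.575] [ 0.2 -0.4 -0.8]
[[-0.592  0.249  0.767]
 [ 0.169  0.968 -0.184]
 [-0.788  0.021 -0.615]]
heading -13.49 below horiz 37.95
axis dist tcp->plane -23.1 offset at plane [-0.1  0.7  0.3]
```

View pics/p13.png

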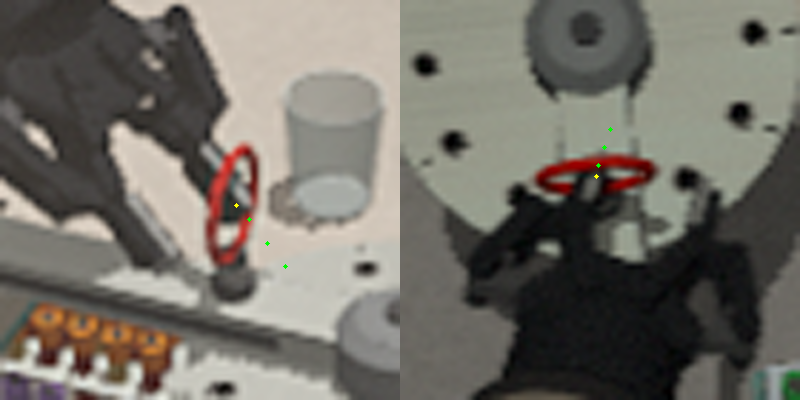

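Emit:
{"op": "carry_out", "data": {
  "motion": [
    {"rx": 0, "ry": 0, "rz": 0, "tx": 6, "ty": -1.5, "tz": -4.5, "fingers": 0},
    {"rx": 0, "ry": 0, "rz": 0, "tx": 5, "ty": -1.5, "tz": -4, "fingers": 0},
    {"rx": 0, "ry": 0, "rz": 0, "tx": 0, "ty": 0, "tz": 0, "fingers": 0}
  ]
}}

```text
clock: 9.9
tcp_pos: [645.3, 17.1, 251.9]
orientation: [0.437, 0.117, 0.891, -0.045]
contact_force: [0.8, 0.4, -0.4]
opening: 42.3
```

Run:
```python
from h import *
s,M=ov("p14",[610,45,274],[624.2,50.6,274]); off(s,M,[624.2,50.6,274],.0831)
```

```text
9.9 [645.3  17.1 251.9] [-1.041  0.081  0.704  2.356  1.76   0.413 -0.654] [ 0.8  0.4 -0.4]
[[-0.591  0.248  0.768]
 [ 0.17   0.969 -0.182]
 [-0.789  0.023 -0.615]]
heading -13.33 below horiz 37.92
axis dist tcp->plane -36.8 offset at plane [-0.1  0.7  1.1]
```

View pics/p14.png

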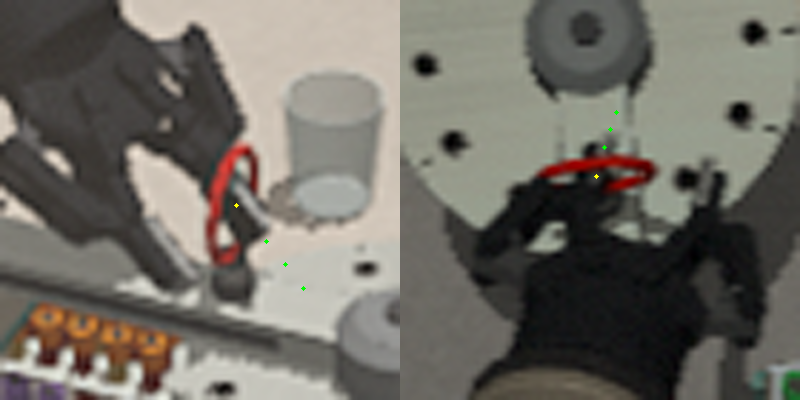

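Emit:
{"op": "carry_out", "data": {
  "motion": [
    {"rx": 0, "ry": 0, "rz": 0, "tx": 0, "ty": 0, "tz": 3, "fingers": 0},
    {"rx": 0, "ry": 0, "rz": 0, "tx": 0, "ty": 0, "tz": 3, "fingers": 0},
    {"rx": 0, "ry": 0, "rz": 0, "tx": 0, "ty": 0, "tz": 0, "fingers": 0}
  ]
}}

```text
clock: 10.38
tcp_pos: [644.9, 17.5, 258.9]
orientation: [0.437, 0.117, 0.891, -0.044]
contact_force: [-0.2, -0.1, -0.4]
opening: 42.7
```

Emit:
{"op": "carry_out", "data": {
  "motion": [
    {"rx": 0, "ry": 0, "rz": 0, "tx": 0, "ty": 0, "tz": 3, "fingers": 0},
    {"rx": 0, "ry": 0, "rz": 0, "tx": 0, "ty": 0, "tz": 3, "fingers": 0}
  ]
}}

```text
clock: 10.62
tcp_pos: [644.0, 17.3, 264.2]
orientation: [0.436, 0.117, 0.891, -0.044]
contact_force: [-0.3, -0.4, -4.5]
opening: 42.3
```

Emit:
{"op": "carry_out", "data": {
  "motion": [
    {"rx": 0, "ry": 0, "rz": 0, "tx": 0, "ty": 0, "tz": 3, "fingers": 0},
    {"rx": 0, "ry": 0, "rz": 0, "tx": 0, "ty": 0, "tz": 0, "fingers": 0}
  ]
}}

```text
clock: 10.88
tcp_pos: [643.6, 17.2, 267.0]
orientation: [0.436, 0.117, 0.891, -0.044]
contact_force: [-1.0, -0.2, -6.0]
opening: 42.8
```

Emit:
{"op": "carry_out", "data": {
  "motion": [
    {"rx": 0, "ry": 0, "rz": 0, "tx": 0.5, "ty": 0, "tz": 4, "fingers": 0},
    {"rx": 0, "ry": 0, "rz": 0, "tx": 0.5, "ty": 0, "tz": 4, "fingers": 0},
    {"rx": 0, "ry": 0, "rz": 0, "tx": 0, "ty": 0, "tz": 3, "fingers": 0},
    {"rx": 0, "ry": 0, "rz": 0, "tx": 0, "ty": 0, "tz": 0, "fingers": 0}
  ]
}}

```text
clock: 11.38
tcp_pos: [643.4, 17.0, 277.4]
orientation: [0.435, 0.117, 0.892, -0.045]
contact_force: [-1.6, 1.1, -6.4]
opening: 42.8
```

Run:
```python
from h import *
s,M=ov("p15",[610,45,274],[624.2,50.6,288]); off(s,M,[624.2,50.6,288],.0831)
```

```text
11.375 [643.4  17.  277.4] [-1.066  0.008  0.704  2.331  1.582  0.452 -0.441] [-1.6  1.1 -6.4]
[[-0.595  0.247  0.765]
 [ 0.17   0.969 -0.181]
 [-0.786  0.022 -0.618]]
heading -13.32 below horiz 38.19
axis dist tcp->plane -34.5 offset at plane [-0.   0.5 11.3]
```

View pics/p15.png

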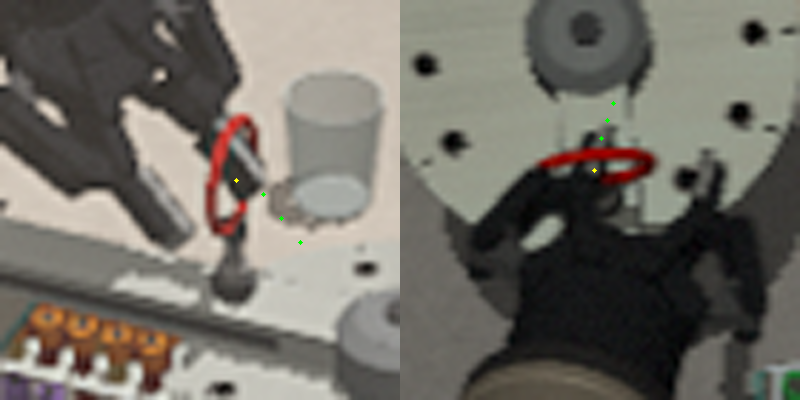

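Emit:
{"op": "carry_out", "data": {
  "motion": [
    {"rx": 0, "ry": 0, "rz": 0, "tx": 0, "ty": 4, "tz": 0, "fingers": 0},
    {"rx": 0, "ry": 0, "rz": 0, "tx": 0, "ty": 5, "tz": 0, "fingers": 0},
    {"rx": 0, "ry": 0, "rz": 0, "tx": 0.3, "ty": 5, "tz": 0, "fingers": 0}
  ]
}}

```text
clock: 11.85
tcp_pos: [643.3, 30.8, 276.6]
orientation: [0.434, 0.118, 0.892, -0.045]
contact_force: [-4.1, -0.9, -6.7]
opening: 42.7
```

Run:
```python
from h import *
s,M=ov("p16",[610,55,274],[624.2,65,288])
```

```text
11.85 [643.3  30.8 276.6] [-1.084  0.02   0.69   2.325  1.556  0.472 -0.443] [-4.1 -0.9 -6.7]
[[-0.595  0.249  0.764]
 [ 0.17   0.968 -0.183]
 [-0.785  0.021 -0.619]]
heading -13.46 below horiz 38.23
```

View pics/p16.png

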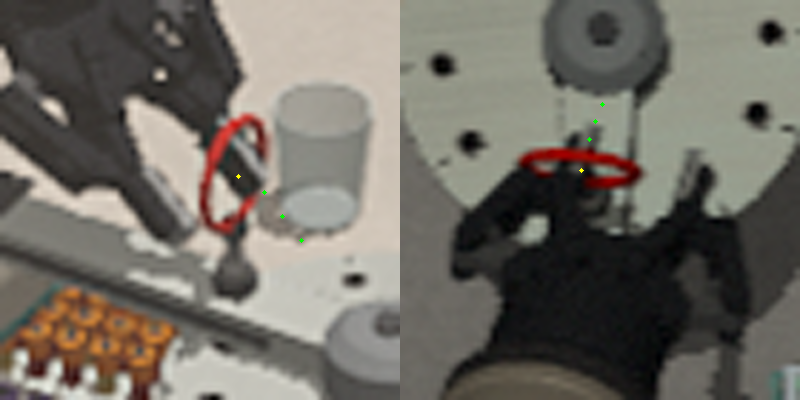

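Emit:
{"op": "carry_out", "data": {
  "motion": [
    {"rx": 0, "ry": 0, "rz": 0, "tx": 0.6, "ty": 5, "tz": 0.3, "fingers": 0},
    {"rx": 0, "ry": 0, "rz": 0, "tx": 0.9, "ty": 5, "tz": 0.3, "fingers": 0},
    {"rx": 0, "ry": 0, "rz": 0, "tx": 1.1, "ty": 4.5, "tz": 0.3, "fingers": 0},
    {"rx": 0, "ry": 0, "rz": 0, "tx": 1.5, "ty": 4.5, "tz": 0, "fingers": 0},
    {"rx": 0, "ry": 0, "rz": 0, "tx": 0, "ty": 0, "tz": 0, "fingers": 0}
  ]
}}

```text
clock: 12.58
tcp_pos: [647.8, 54.1, 277.4]
orientation: [0.434, 0.115, 0.892, -0.044]
contact_force: [-3.7, 3.1, -6.8]
opening: 43.0
```

Run:
```python
from h import *
s,M=ov("p17",[615,75,274],[630.2,89.8,288])
# estimate arm angle from ring bbox in top
im=r.camera("top")
```

```text
12.575 [647.8  54.1 277.4] [-1.106  0.043  0.672  2.305  1.516  0.487 -0.438] [-3.7  3.1 -6.8]
[[-0.596  0.244  0.765]
 [ 0.168  0.969 -0.179]
 [-0.785  0.021 -0.619]]
heading -13.17 below horiz 38.25
```

View pics/p17.png

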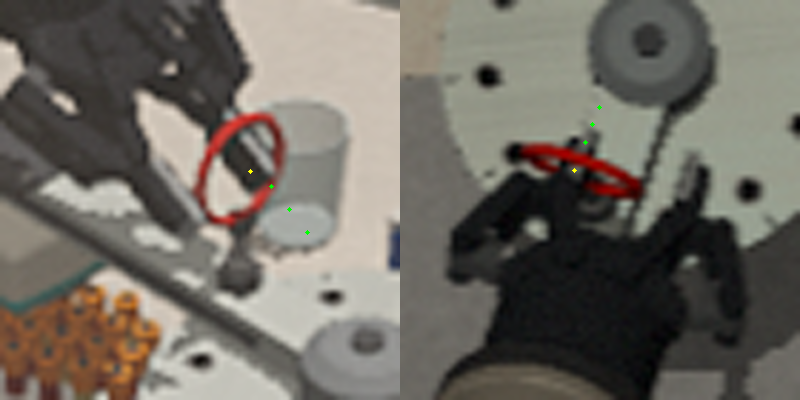

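```bash
cat >> h.py <<'E'
from scipy.spatial import cKDTree
def fitring(a0=-20,l0=12):
    px,py=708.9,57.6; obs={}
    for n in("scene","top"):
        im=r.camera(n).astype(float); w=im[:,:,0]-np.maximum(im[:,:,1],im[:,:,2])
        c=proj(n,ringpts(px,py,3.2246+np.radians(a0),l0)[0])[0]
        Y,X=np.nonzero(w>40); k=(np.abs(X-c[0])<22)&(np.abs(Y-c[1])<22); obs[n]=np.c_[X[k],Y[k]]
    def f(p):
        e=[]
        for n,o in obs.items():
            q=proj(n,ringpts(px,py,3.2246+np.radians(p[0]*10),p[1]*10)[1]); e.append(cKDTree(q).query(o)[0])
        return np.concatenate(e)
    from scipy.optimize import minimize
    best=min((minimize(lambda p:np.sum(np.minimum(f(p),3)**2),[(a0+da)/10,l0/10],method='Nelder-Mead') for da in(-6,0,6)),key=lambda s:s.fun)
    print("arm deg",best.x[0]*10,"lift mm",best.x[1]*10,"rms",np.sqrt(best.fun/sum(map(len,obs.values()))))
E
python3 - <<'E'
from h import *
fitring()
E
```

```text
arm deg -22.324804983515378 lift mm 18.041194336277428 rms 0.9285776368183638
```

Emit:
{"op": "carry_out", "data": {
  "motion": [
    {"rx": 0, "ry": 0, "rz": 0, "tx": 0, "ty": 0, "tz": -4, "fingers": 0},
    {"rx": 0, "ry": 0, "rz": 0, "tx": 0, "ty": 0, "tz": -4, "fingers": 0},
    {"rx": 0, "ry": 0, "rz": 0, "tx": 0, "ty": 0, "tz": 0, "fingers": 0}
  ]
}}

```text
clock: 13.2
tcp_pos: [648.0, 52.4, 269.9]
orientation: [0.435, 0.117, 0.892, -0.044]
contact_force: [-2.5, 0.9, -3.6]
opening: 42.8
```

Run:
```python
from h import *
st();fitring(-22,12)
```

```text
13.2 [648.   52.4 269.9] [-1.1    0.06   0.675  2.313  1.557  0.474 -0.488] [-2.5  0.9 -3.6]
[[-0.595  0.246  0.765]
 [ 0.169  0.969 -0.18 ]
 [-0.786  0.022 -0.618]]
heading -13.26 below horiz 38.19
arm deg -22.193585982918755 lift mm 11.662318482622503 rms 0.933061916592042
```

Emit:
{"op": "carry_out", "data": {
  "motion": [
    {"rx": 0, "ry": 0, "rz": 0, "tx": 0, "ty": 1, "tz": -3, "fingers": 0},
    {"rx": 0, "ry": 0, "rz": 0, "tx": 0, "ty": 1, "tz": -2.5, "fingers": 0},
    {"rx": 0, "ry": 0, "rz": 0, "tx": 0.5, "ty": 2, "tz": 0, "fingers": 0},
    {"rx": 0, "ry": 0, "rz": 0, "tx": 0.5, "ty": 2, "tz": 0, "fingers": 0}
  ]
}}

```text
clock: 13.8
tcp_pos: [650.1, 58.5, 265.6]
orientation: [0.436, 0.117, 0.891, -0.044]
contact_force: [0.3, 0.3, 0.7]
opening: 43.1
```

Run:
```python
from h import *
st();fitring(-22,10)
```

```text
13.8 [650.1  58.5 265.6] [-1.102  0.08   0.671  2.311  1.574  0.472 -0.523] [0.3 0.3 0.7]
[[-0.593  0.247  0.766]
 [ 0.171  0.969 -0.181]
 [-0.787  0.024 -0.617]]
heading -13.27 below horiz 38.07
arm deg -22.01256632601433 lift mm 11.757697902559798 rms 0.995060759281643
```

Emit:
{"op": "carry_out", "data": {
  "motion": [
    {"rx": 0, "ry": 0, "rz": 0, "tx": 0.5, "ty": 2, "tz": -2, "fingers": 0},
    {"rx": 0, "ry": 0, "rz": 0, "tx": 0.5, "ty": 2, "tz": -1.5, "fingers": 0},
    {"rx": 0, "ry": 0, "rz": 0, "tx": 0.5, "ty": 2, "tz": 0, "fingers": 0}
  ]
}}

```text
clock: 14.28
tcp_pos: [651.6, 64.6, 261.8]
orientation: [0.436, 0.117, 0.891, -0.044]
contact_force: [-0.9, -3.5, 0.6]
opening: 42.8
```

Run:
```python
from h import *
st();fitring(-22,10)
```

```text
14.275 [651.6  64.6 261.8] [-1.106  0.097  0.666  2.308  1.58   0.47  -0.545] [-0.9 -3.5  0.6]
[[-0.593  0.248  0.766]
 [ 0.171  0.969 -0.181]
 [-0.787  0.024 -0.617]]
heading -13.29 below horiz 38.07
arm deg -22.911708132277614 lift mm 11.713954587615714 rms 1.006564140926714
```

Emit:
{"op": "carry_out", "data": {
  "motion": [
    {"rx": 0, "ry": 0, "rz": 0, "tx": 0.7, "ty": 2, "tz": 0, "fingers": 0},
    {"rx": 0, "ry": 0, "rz": 0, "tx": 0.8, "ty": 2, "tz": 0, "fingers": 0},
    {"rx": 0, "ry": 0, "rz": 0, "tx": 0.8, "ty": 2, "tz": 0, "fingers": 0}
  ]
}}

```text
clock: 14.75
tcp_pos: [653.9, 69.6, 261.8]
orientation: [0.436, 0.118, 0.891, -0.045]
contact_force: [-0.4, -1.4, -1.0]
opening: 42.4
```

Run:
```python
from h import *
st();fitring(-26,10)
```

```text
14.75 [653.9  69.6 261.8] [-1.11   0.106  0.663  2.3    1.566  0.473 -0.542] [-0.4 -1.4 -1. ]
[[-0.593  0.25   0.766]
 [ 0.172  0.968 -0.183]
 [-0.787  0.023 -0.617]]
heading -13.43 below horiz 38.07
arm deg -26.908330799809846 lift mm 10.449432052818786 rms 0.8718219437587627
```

Emit:
{"op": "carry_out", "data": {
  "motion": [
    {"rx": 0, "ry": 0, "rz": 0, "tx": 0.5, "ty": 1.3, "tz": 0, "fingers": 0},
    {"rx": 0, "ry": 0, "rz": 0, "tx": 0.5, "ty": 1.3, "tz": 0, "fingers": 0}
  ]
}}

```text
clock: 15.1
tcp_pos: [654.2, 72.0, 261.0]
orientation: [0.435, 0.118, 0.892, -0.045]
contact_force: [-4.7, -7.1, -1.6]
opening: 42.7
```

Run:
```python
from h import *
st();fitring(-28,8)
```

```text
15.1 [654.2  72.  261. ] [-1.112  0.111  0.662  2.297  1.56   0.474 -0.54 ] [-4.7 -7.1 -1.6]
[[-0.594  0.25   0.765]
 [ 0.171  0.968 -0.183]
 [-0.786  0.022 -0.618]]
heading -13.49 below horiz 38.14
arm deg -30.198728990613432 lift mm 2.3881817711428073 rms 0.8139833184415827
```

Emit:
{"op": "carry_out", "data": {
  "motion": [
    {"rx": 0, "ry": 0, "rz": 0, "tx": -1.5, "ty": -4, "tz": -1, "fingers": 0},
    {"rx": 0, "ry": 0, "rz": 0, "tx": -1.5, "ty": -4, "tz": -2, "fingers": 0},
    {"rx": 0, "ry": 0, "rz": 0, "tx": 0, "ty": 0, "tz": 0, "fingers": 0}
  ]
}}

```text
clock: 15.58
tcp_pos: [651.4, 64.5, 258.2]
orientation: [0.435, 0.118, 0.891, -0.045]
contact_force: [-0.5, -0.1, 0.8]
opening: 42.2
```

Run:
```python
from h import *
s,M=ov("p20",[620,80,274],[632,93.9,274]);fitring(-30,2);off(s,M,[632,93.9,274],.0831-.5236)
```

```text
15.575 [651.4  64.5 258.2] [-1.103  0.106  0.666  2.311  1.594  0.466 -0.565] [-0.5 -0.1  0.8]
[[-0.593  0.249  0.766]
 [ 0.171  0.968 -0.182]
 [-0.786  0.023 -0.617]]
heading -13.37 below horiz 38.11
arm deg -28.545909769929484 lift mm 1.4966401415238555 rms 0.8157733444496806
axis dist tcp->plane -32.1 offset at plane [1.8 3.9 4.7]
```

View pics/p20.png

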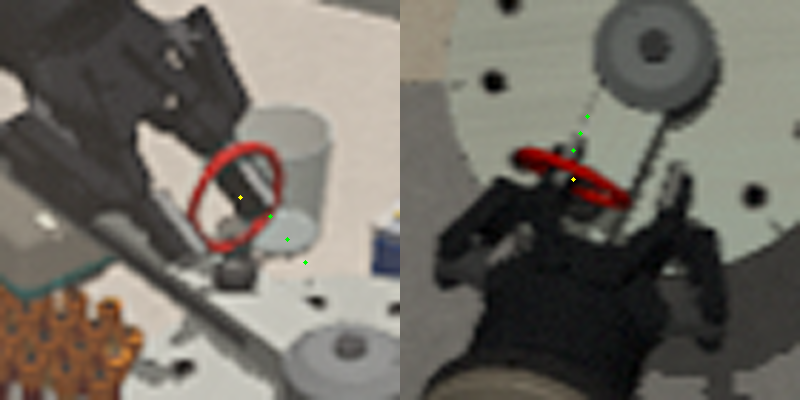

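Emit:
{"op": "carry_out", "data": {
  "motion": [
    {"rx": 0, "ry": 0, "rz": 0, "tx": -1, "ty": -3, "tz": -2.5, "fingers": 0},
    {"rx": 0, "ry": 0, "rz": 0, "tx": -7, "ty": 1.7, "tz": 5.6, "fingers": 0},
    {"rx": 0, "ry": 0, "rz": 0, "tx": -7, "ty": 1.7, "tz": 5.6, "fingers": 0},
    {"rx": 0, "ry": 0, "rz": 0, "tx": 0, "ty": 0, "tz": 0, "fingers": 0}
  ]
}}

```text
clock: 16.27
tcp_pos: [635.4, 65.5, 267.7]
orientation: [0.435, 0.117, 0.892, -0.044]
contact_force: [0.5, -0.6, -0.2]
opening: 42.9
```

Run:
```python
from h import *
s,M=ov("p21",[620,80,274],[632,93.9,274]);fitring(-30,2);off(s,M,[632,93.9,274],.0831-.5236)
```

```text
16.275 [635.4  65.5 267.7] [-1.131  0.048  0.654  2.33   1.54   0.518 -0.506] [ 0.5 -0.6 -0.2]
[[-0.594  0.248  0.766]
 [ 0.171  0.968 -0.181]
 [-0.786  0.023 -0.617]]
heading -13.33 below horiz 38.11
arm deg -28.306425006792466 lift mm 1.7268376515916284 rms 0.810008338876793
axis dist tcp->plane -12.7 offset at plane [0.8 1.7 2.2]
```

View pics/p21.png

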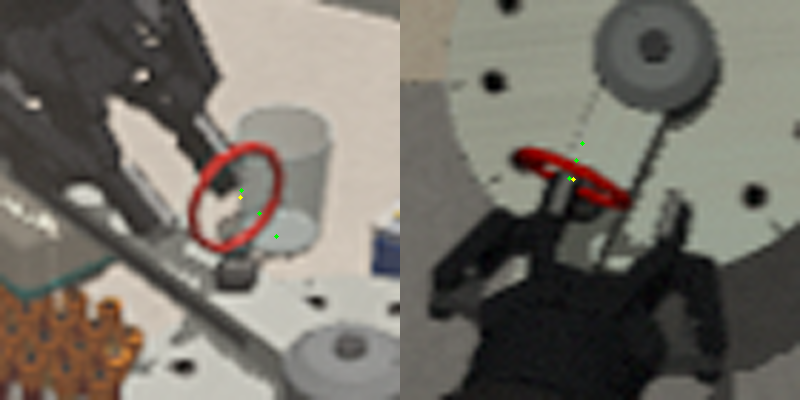

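Finger withdrawing cleanly. I'll continue back along the tool axis, then up.

Emit:
{"op": "carry_out", "data": {
  "motion": [
    {"rx": 0, "ry": 0, "rz": 0, "tx": -8, "ty": 1.5, "tz": 6.2, "fingers": 0},
    {"rx": 0, "ry": 0, "rz": 0, "tx": -8, "ty": 1.8, "tz": 6.4, "fingers": 0},
    {"rx": 0, "ry": 0, "rz": 0, "tx": -10, "ty": 2, "tz": 8, "fingers": 0},
    {"rx": 0, "ry": 0, "rz": 0, "tx": -12, "ty": 2, "tz": 15, "fingers": 0},
    {"rx": 0, "ry": 0, "rz": 0, "tx": -12, "ty": 0, "tz": 30, "fingers": 0},
    {"rx": 0, "ry": 0, "rz": 0, "tx": -12, "ty": 0, "tz": 40, "fingers": 0},
    {"rx": 0, "ry": 0, "rz": 0, "tx": -15, "ty": 0, "tz": 40, "fingers": 0},
    {"rx": 0, "ry": 0, "rz": 0, "tx": 0, "ty": 0, "tz": 0, "fingers": 0}
  ]
}}

```text
clock: 17.48
tcp_pos: [551.4, 71.8, 418.0]
orientation: [0.433, 0.116, 0.893, -0.045]
contact_force: [-0.3, -0.7, -0.5]
opening: 42.6
```

Run:
```python
from h import *
st();fitring(-30,0)
for n in("scene","top"): cv2.imwrite(f"pics/{n}9.png",r.camera(n)[:,:,::-1])
a=cv2.imread("pics/top9.png")[130:300,180:340]; b=cv2.imread("pics/scene9.png")[140:310,180:340]
cv2.imwrite("pics/f9.png",cv2.resize(np.hstack([b,a]),(800,425),interpolation=cv2.INTER_CUBIC))
```

```text
17.475 [551.4  71.8 418. ] [-1.232 -0.378  0.426  2.243  1.132  1.021 -0.013] [-0.3 -0.7 -0.5]
[[-0.599  0.247  0.762]
 [ 0.169  0.969 -0.18 ]
 [-0.783  0.021 -0.622]]
heading -13.32 below horiz 38.45
arm deg -28.589397976119834 lift mm 1.448169403046418 rms 0.8169260351361503
```

View pics/f9.png

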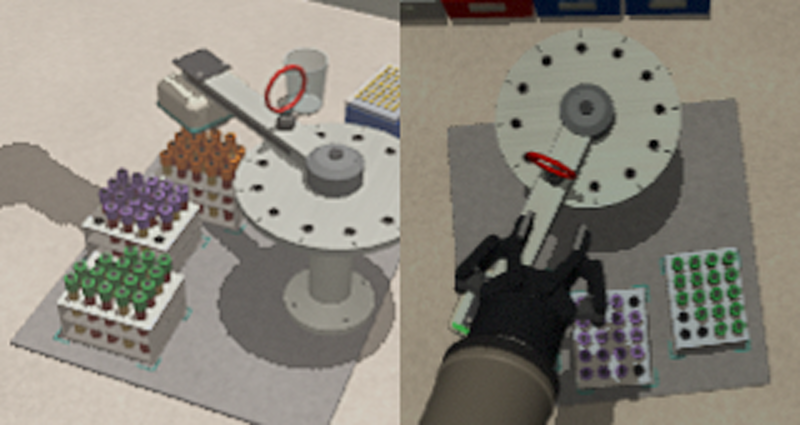

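Emit:
{"op": "carry_out", "data": {
  "motion": [
    {"rx": 0, "ry": 0, "rz": 0, "tx": -10, "ty": -40, "tz": 20, "fingers": 0},
    {"rx": 0, "ry": 0, "rz": 0, "tx": -10, "ty": -50, "tz": 10, "fingers": 0},
    {"rx": 0, "ry": 0, "rz": 0, "tx": 0, "ty": -50, "tz": 0, "fingers": 0},
    {"rx": 0, "ry": 0, "rz": 0, "tx": 0, "ty": -50, "tz": 0, "fingers": 0},
    {"rx": 0, "ry": 0, "rz": 0, "tx": 0, "ty": 0, "tz": 0, "fingers": 0}
  ]
}}

```text
clock: 18.3
tcp_pos: [534.5, -83.1, 434.0]
orientation: [0.425, 0.115, 0.896, -0.05]
contact_force: [-1.4, 0.7, -0.5]
opening: 42.4
```

Run:
```python
from h import *
import h
st()
fitring(-30,0)
for n in("scene","top"): cv2.imwrite(f"pics/{n}10.png",r.camera(n)[:,:,::-1])
a=cv2.imread("pics/top10.png")[130:300,180:340]; b=cv2.imread("pics/scene10.png")[140:310,180:340]
cv2.imwrite("pics/f10.png",cv2.resize(np.hstack([b,a]),(800,425),interpolation=cv2.INTER_CUBIC))
class W:
    def camera(s,n): return cv2.imread(f"pics/{n}0.png")[:,:,::-1]
    def get_calibration(s,n): return rr.get_calibration(n)
rr=r; h.r=W(); print("start pics:"); fitring(0,0)
```

```text
18.3 [534.5 -83.1 434. ] [-0.692 -0.485  0.327  2.263  0.944  0.756  0.452] [-1.4  0.7 -0.5]
[[-0.612  0.25   0.75 ]
 [ 0.164  0.968 -0.188]
 [-0.773  0.008 -0.634]]
heading -14.09 below horiz 39.34
arm deg -28.595684249217346 lift mm 1.4354062894869937 rms 0.7890116559155752
start pics:
arm deg 1.1992174089585887 lift mm 3.829571459440811 rms 0.8092891063462487
```

View pics/f10.png

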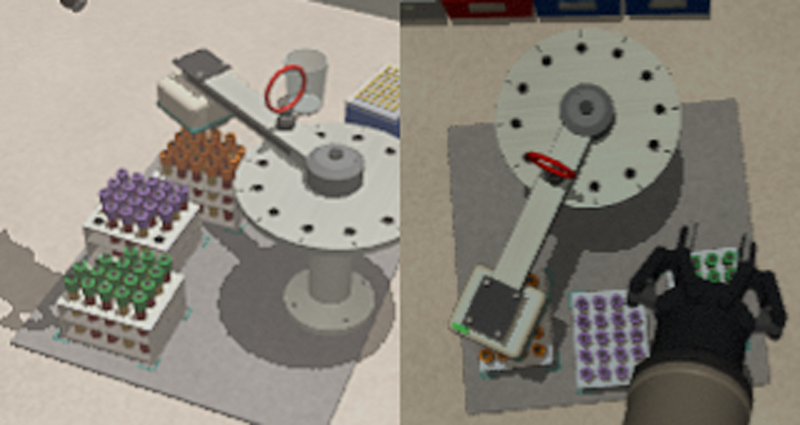

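```bash
python3 -c "
from workcell import r
print(r.job_done())"
```

```text
the job is handed in; nothing more can be done
None
```

The reader now stands over the orange rack, one hole clockwise of where it started, with the index pin home. I handed the job in at about 18.3 s; it reports no verdict.

**What I did:** I put one fingertip through the red ring and lifted the pin clear of the plate at the starting hole. I swung the arm most of the way, let the pin down to ride on the plate, and nudged the ring sideways until the pin dropped into the next hole. Then I backed the finger out and moved the hand clear. The highest tool force I read, between moves, was about 9 N, during that last nudge.

**Last checks:**
- **Swing:** the ring fitted in the pictures from both cameras shows a turn of −29.8° from the start, against the nominal 30°.
- **Pin:** the ring is about 2 mm lower in the fit than at the start, so I take the pin to be fully home. That difference is within the fit's error: the same fit read 3.8 mm of lift for the starting pictures, when the pin was home.
- **Racks and robot:** by eye, the racks look undisturbed and the reader sits over the orange rack; I did not measure either distance. The hand is clear of the stand.

**Disagreements:**
- In the pictures the half-open fingertips sat about 17 mm behind the TCP, where the description gives 14 mm ahead. I went by the pictures.
- My first approach, tilted straight along the arm, ran joints 3 and 6 close to their limits. I backed off and came in turned about 18° to the side instead.

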